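# Swap the amplifier box on the rig's sloping panel

## Robot

A 7-joint arm with a two-finger parallel gripper is mounted at the origin on the work surface. World frame = base frame: x ahead of the robot, y to its left, z up, the work surface at z = 0. Lengths are in m, angles in rad, forces in N, time in s.
With the tool pointing down it reaches from about 0.4 to 0.85 m from the base axis. Payload 10.4 kg.
Tool frame: the origin (TCP) lies midway between the tips of the shut fingers; the grasp point (between the pads) lies 19 mm behind it (pinch_z is the y of the grasp point in the tool frame, in m); y points along the fingers, x is the direction in which the jaws open and shut, and the axes are right-handed (so a half turn about y gives the same grasp; the last joint's range is limited). The gripper opens to 85 mm and grips with 20 to 120 N. Pads are 22 mm wide; open, the fingers measure 114 mm over their backs; the gripper's body (76 mm by 85 mm) begins 54 mm behind the grasp point. The pads swing forward as they close: fully open they stand 13 mm farther back than shut.
Start: joints at [1.162, 0.332, -0.065, 1.46, 0.022, 1.35, -0.088], TCP at [0.235, -0.579, 0.231] pointing down, gripper open.
Joint ranges: [-2.6, 2.6], [-0.5, 2.12], [-1.47, 1.34], [0.16, 2.42], [-1.27, 4.41], [0.06, 2.06], [-2.6, 2.6]. Speed limits (rad/s): [2.22, 2.22, 2.79, 2.79, 3.14, 3.14, 3.14].

## Interface

Orientations are given as a unit quaternion [w, x, y, z].
In Python, from rig import * gives the robot as it stands.
- The arm moves only by the tool apply_moves, never from a script. Its argument "rows" is a list of rows, each a list of 2 entries, a list of its own where there are three numbers: the shift along the world's x, y, z in units of 25 mm (1.0 is 25 mm), then the turn about the world's z in degrees. A call has 1 to 5 rows; each row is the pose to reach, as a shift and turn from the pose commanded when the call began; what a row does not reach only later rows make up. A row lasts 1/8 s, in which the tool goes at most 62.5 mm and 10.7 degrees, less where a joint would pass 70% of its speed; a pose out of reach is approached as far as the arm can. A call with a gripper value outside its range is refused whole. "grip" is the closure, from 0 (fully open) to 1 (shut), set as the call begins (left out, the last holds). The fingers move at their own pace and stop on an object; the grip force is fixed at half the most. Time passes only in rows, so rows that repeat a pose let the fingers close. It gives the time, the measured TCP pose, the force and the opening at its end, in the units of the state.
- get_state(): the state, without advancing time (a new reading comes with each control period).
- snapshot(name): name is "scene" or "top" or "wrist"; returns the picture (384x512x3 uint8, blue, green, red); there is no depth.
- camera_info(name): a dict with "intrinsics" (3x3 intrinsics, pixels), "rvec" (rotation vector, rad) and "tvec" (3), from world to camera coordinates, as OpenCV has them; the wrist camera has in their place "hand_eye" (4x4, takes a point from camera to tool coordinates, whose origin is the TCP and whose axes are the tool frame's). Camera axes: x right, y down, z forward; pixel columns grow to the right and rows downward; lengths in m; the calibration is good to about 2 mm. A picture is of the moment at which its call begins: read the wrist's pose just before it. camera_info takes no time and is no camera call.
- close_job(): hands the job in, once; it reports no verdict.
The state is a dict: "time_s": time; "joint_positions": joint angles; "qvel": joint speeds; "joint_torque": joint torques, N m; "eef_pos": TCP position; "tool_rot": TCP orientation; "contact_force": force on the tool from outside, world axes, zero at the start; "torque": the same for the moment, N m; "finger_gap": opening from 0.0 (shut) to 1.0 (fully open).
Only numpy, scipy, OpenCV 4.12 (cv2) and the standard library are available. Lean on these libraries where they do the work, as an engineer would, in place of code of your own. Each camera call takes 0.05 s, during which the arm holds its last target.

## Task

The black amplifier box on the sloping panel of the white console has failed: slide it up to free it from its two screws, lift it off and set it down flat inside the steel tray, beside the screwdriver, without dropping it. Then hang the blue spare box in its place: tilt it to the panel, lower both keyholes over the screw heads, and slide it down the slope until it is fully home on both screws. Let go, and leave everything else on the bench undisturbed.

Things in the scene. Friction and masses are not known exactly. Their poses are not given: they have to be found in the camera images.
- console: Fixed white console, 214 mm wide, with a sloping dark panel in front and, behind it, a level deck 133 mm above the bench carrying two knobs, a read-out 32 mm high and a gooseneck lamp up to 0.35 m above the bench (50 to 155 mm behind the origin, y -105 to -10 mm). Origin: on the bench below the panel's; x to the rear, y left, z up. Footprint x -66 to 150 mm. Place and yaw vary.
- panel: The console's dark face, sloping 35 degrees, rising away from its front edge. Origin: on the face midway between the two screws, 76 mm above the bench. x straight up the slope, y level to the left (looking up the slope), z square out of the face. Face: x -80 to +100 mm, y -105 to +105 mm; lower edge 30 mm above the bench. Nothing stands above it except the lamp, beyond its upper edge.
- screw_left (a point): Where the axis of the left shoulder screw meets the panel face (panel x 0, y +51 mm). Both screws are fixed square to the face: shank 8 mm in diameter, brass head 16 mm; underside of the head 6.5 mm, top of the head 11.5 mm above the face.
- screw_right (a point): The same for the right screw (panel x 0, y -51 mm).
- old_box: The failed box, black with a red lamp, same size and axes as the blue one, origin at the centre of its underside. At the start it hangs home on both screws: underside on the panel, axes parallel to the panel's, origin 9.5 mm down the slope from the panel's origin. Slid 19 mm up the slope it comes free and lifts off square to the face. 0.17 to 0.32 kg, ordinary friction.
- new_box: The spare, blue with a green lamp, lying flat on the bench, yaw up to 70 degrees either way. Case 48 (x) x 68 (y) x 42 mm high: grip the plain sides at x = +-24 mm. Aluminium ears 4 mm thick, x -30 to 30 mm, stick out to y = +-68 mm, level with the underside. Origin: centre of the underside; z out of its top; x points up the slope when it hangs right. 0.17 to 0.32 kg.
- new_box_hole_left (a point): On the blue box's underside: centre of the left ear's round entry hole, 23 mm in diameter (box x -9.5, y +51 mm). From it a slot 11.5 mm wide runs in +x, closed at box x = +13.5 mm. With both entry holes round the screws and the box on the panel, its origin is 9.5 mm up the slope from the panel's origin.
- new_box_hole_right (a point): The same for the right ear's entry hole (box x -9.5, y -51 mm).
- new_box_slot_left (a point): On the blue box's underside: where the screw's axis runs when the left keyhole is fully home, against the slot's closed end (box x +9.5, y +51 mm). Home, the box's origin is 9.5 mm down the slope from the panel's origin; the screw heads then overlap the slots' edges and the ears have 2.5 mm play under the heads.
- new_box_slot_right (a point): The same for the right keyhole (box x +9.5, y -51 mm).
- tray: Fixed square steel tray 200 x 200 mm, walls 3 mm thick and 22 mm high, floor 3 mm thick, to one side of the console (the blue box is on the other side). Origin: centre of its underside on the bench, z up, x and y along its sides. A screwdriver lies along one side (tray x below -40 mm); the rest is empty.
- driver: Bystander: yellow screwdriver, 150 mm long, up to 26 mm thick, lying in the tray roughly along the tray's y. Origin: below its middle, on the tray's floor; its own x runs along it towards the tip.
- vial: Bystander: amber vial with white cap, 32 mm across, 55 mm high, standing beside the blue box. Origin: centre of its base.
- spray: Bystander: white plastic bottle with blue cap, 50 mm across, 110 mm high, standing beside the blue box. Origin: centre of its base.
- pot: Bystander: small white pot with red lid, 30 mm across, 35 mm high, standing on the console's deck. Origin: centre of its base.
- reagent: Bystander: amber reagent bottle, 60 mm across, 130 mm high, standing behind the tray or the blue box. Origin: centre of its base.
- beaker: Bystander: glass beaker, 64 mm across, 85 mm high, standing behind the tray or the blue box. Origin: centre of its base.
- rack: Bystander: yellow tube rack, 50 mm in x, 160 mm in y, 54 mm high, standing in front of the console, towards the robot. Origin: centre of its base.
- dish: Bystander: flat white dish, 80 mm across, 14 mm high, near the front of the bench on the left. Origin: centre of its base.

How it is judged:
By the outcome, as a careful person would: the job done as asked, in the order asked, and still so for the second after the job is handed in, with the robot touching nothing.
It also fails if it takes over 67 s, if anything falls off the work surface, if the arm or the gripper's body presses on something with over 40 N, if the wrist force passes 120 N, or if a joint passes its speed limit or range.

## Working session

There is one attempt and no reset: what is moved stays moved. The work goes in short steps, Python scripts to look and compute and a tool call to move; the robot and the scene stay as the last step left them, time stands still between calls to the robot, and variables do not carry over. Pictures are saved under pics/ and viewed, and the job is handed in when it is done.

Besides the shell and the picture viewer there is one more tool, called after "Request:" as name(argument=value, ...) on one line, values as JSON. apply_moves: Moves the arm, as the interface text tells. Its arguments: {"type":"object","properties":{"rows":{"type":"array"},"grip":{"type":"number"}},"required":["rows"]}

```bash
mkdir -p pics; ls; python3 - <<'E'
from rig import *
import cv2
s=get_state(); print(s)
for n in ["scene","top","wrist"]:
    im=snapshot(n); cv2.imwrite(f"pics/{n}0.png",im); print(n,camera_info(n))
E
```

```text
pics
{'time_s': 0.0, 'joint_positions': array([ 1.1623743 ,  0.33287045, -0.06469585,  1.46094122,  0.02157424,
        1.34992671, -0.08850755]), 'qvel': array([ 0.0004136 ,  0.00132978, -0.00053255, -0.00186948,  0.00011556,
       -0.00136221,  0.00121382]), 'joint_torque': array([ 1.49615717e-04, -6.25445008e+01,  4.89232969e-02, -3.91606665e+01,
        1.59991969e-02,  9.91957553e-03, -9.03015177e-06]), 'eef_pos': array([ 0.23505521, -0.57869859,  0.23051686]), 'tool_rot': array([ 0.58685737, -0.58631087,  0.39529993, -0.39443119]), 'contact_force': array([-0.26785833, -0.01120812,  0.02595766]), 'torque': array([-0.01943009, -0.00336659,  0.00739932]), 'finger_gap': 1.0003866296134745}
scene {'intrinsics': array([[436.39112416,   0.        , 248.84354076],
       [  0.        , 436.39112416, 189.32746251],
       [  0.        ,   0.        ,   1.        ]]), 'rvec': array([ 0.84810428,  2.34232649, -1.25480962]), 'tvec': array([ 0.37186721, -0.10361376,  1.65775719])}
top {'intrinsics': array([[360.19499606,   0.        , 254.0124482 ],
       [  0.        , 360.19499606, 194.59847477],
       [  0.        ,   0.        ,   1.        ]]), 'rvec': array([ 2.12835373, -2.09334464,  0.21006087]), 'tvec': array([-0.00401242,  0.52871026,  1.03567037])}
wrist {'intrinsics': array([[266.06340273,   0.        , 261.87086334],
       [  0.        , 266.06340273, 192.72359274],
       [  0.        ,   0.        ,   1.        ]]), 'hand_eye': array([[ 9.99998447e-01,  1.62247507e-03,  6.88781085e-04,
         1.63843116e-04],
       [-1.92479446e-04, -2.87915682e-01,  9.57655743e-01,
        -1.42910844e-01],
       [ 1.75208344e-03, -9.57654388e-01, -2.87914922e-01,
         7.29502407e-02],
       [ 0.00000000e+00,  0.00000000e+00,  0.00000000e+00,
         1.00000000e+00]])}
```

View pics/scene0.png

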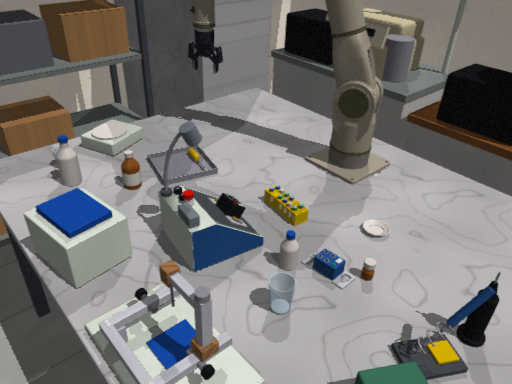

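View pics/top0.png

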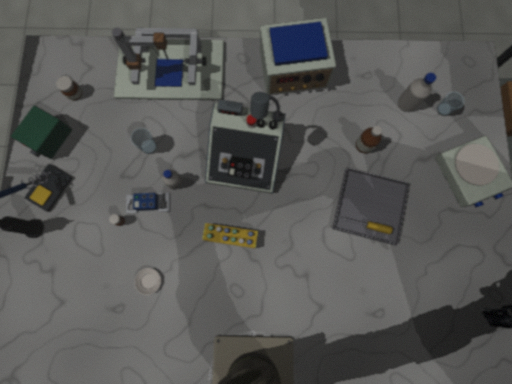

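View pics/wrist0.png

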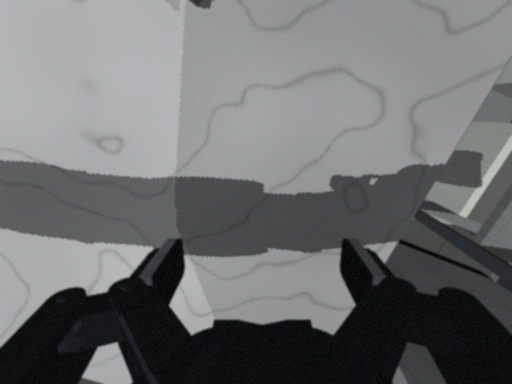

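```bash
cat > h.py <<'E'
import numpy as np, cv2
from rig import *
from scipy.spatial.transform import Rotation as R
def q2R(q): return R.from_quat([q[1],q[2],q[3],q[0]]).as_matrix()
def cam(name,s=None):
    c=camera_info(name);K=np.array(c['intrinsics'])
    if name=='wrist':
        s=s or get_state(); H=np.array(c['hand_eye']); T=np.eye(4);T[:3,:3]=q2R(s['tool_rot']);T[:3,3]=s['eef_pos']
        M=T@H; return K,M[:3,:3].T,-M[:3,:3].T@M[:3,3]
    Rm=cv2.Rodrigues(np.array(c['rvec']))[0]; return K,Rm,np.array(c['tvec'])
def ray(C,uv):
    K,Rm,t=C; o=-Rm.T@t; d=Rm.T@np.linalg.inv(K)@np.array([uv[0],uv[1],1.0]); return o,d/np.linalg.norm(d)
def onz(C,uv,z):
    o,d=ray(C,uv); return o+d*(z-o[2])/d[2]
def proj(C,P):
    K,Rm,t=C; p=K@(Rm@np.asarray(P,float)+t); return p[:2]/p[2]
def tri(C1,uv1,C2,uv2):
    o1,d1=ray(C1,uv1);o2,d2=ray(C2,uv2)
    A=np.stack([d1,-d2],1);x=np.linalg.lstsq(A,o2-o1,rcond=None)[0]
    a=o1+d1*x[0];b=o2+d2*x[1];return (a+b)/2,np.linalg.norm(a-b)
def crop(src,dst,x0,y0,x1,y1,f):
    im=cv2.imread(src)[y0:y1,x0:x1]; cv2.imwrite(dst,cv2.resize(im,None,fx=f,fy=f,interpolation=cv2.INTER_CUBIC))
E
python3 - <<'E'
from h import *
crop('pics/top0.png','pics/t1.png',100,80,300,230,4)
crop('pics/top0.png','pics/t2.png',280,80,460,260,3.3)
crop('pics/scene0.png','pics/s1.png',150,120,400,310,3.1)
E
```

```text
(no output)
```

View pics/t1.png

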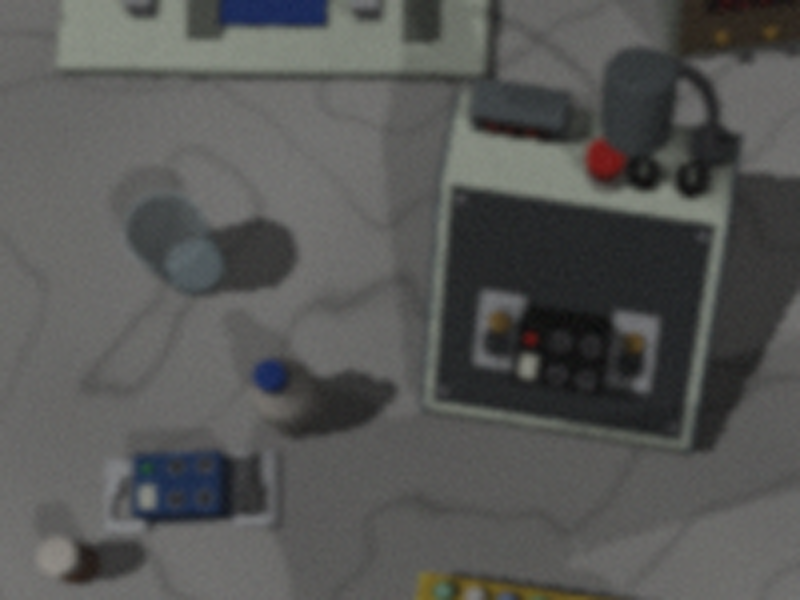

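View pics/t2.png

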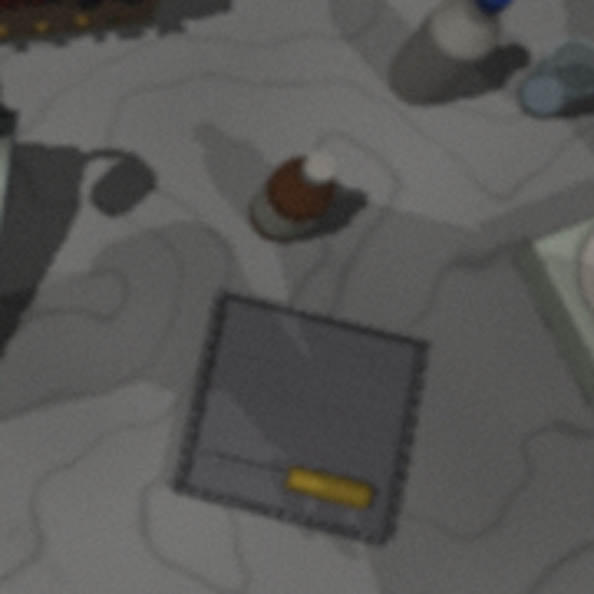

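View pics/s1.png

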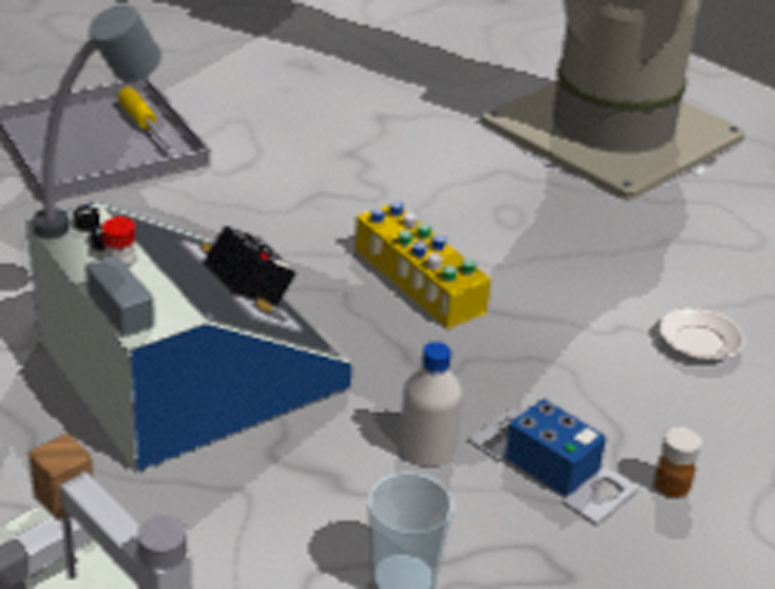

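```bash
python3 - <<'E'
from h import *
C=cam('top');np.set_printoptions(precision=4,suppress=True)
t1=lambda u,v:(u/4+100-.375,v/4+80-.375)
t2=lambda u,v:(u/3.3+280-.35,v/3.3+80-.35)
P=[onz(C,t1(*p),z) for p,z in [((453,187),.133),((718,227),.133),((690,440),.030),((433,405),.03)]]
for p in P: print(p)
yv=(P[0]-P[1])+(P[3]-P[2]); yaw=np.arctan2(-yv[0],yv[1]); print('console yaw',np.degrees(yaw))
mid=(P[0]+P[1])/2; low=(P[2]+P[3])/2
xv=np.array([np.cos(yaw),np.sin(yaw),0]); 
print('origin est', mid-xv*.1*np.cos(np.radians(35)), low+xv*.08*np.cos(np.radians(35)))
for n,p,z in [('screwL',(500,320),.082),('screwR',(633,343),.082),('red',(529,340),.12)]: print(n,onz(C,t1(*p),z))
print('blue corners top z=.042')
B=[onz(C,t1(*p),.042) for p in [(134,457),(224,452),(230,512),(137,520)]]
for b in B:print(b)
print(np.mean(B,0))
E_=[onz(C,t1(*p),.004) for p in [(106,462),(272,452),(279,520),(108,527)]]
for b in E_:print('ear',b)
print(np.mean(E_,0))
T=[onz(C,t2(*p),.022) for p in [(222,294),(428,342),(384,545),(177,490)]]
for b in T:print('tray',b)
print(np.mean(T,0))
v=(T[0]-T[1])+(T[3]-T[2]);print('tray yaw',np.degrees(np.arctan2(-v[0],v[1])))
print('driver handle',onz(C,t2(330,487),.016), onz(C,t2(205,453),.006))
print('spray',onz(C,t1(270,377),.11),'vial',onz(C,t1(58,556),.055),'rack',onz(C,t1(425,575),.05),'reagent',onz(C,t2(320,165),.13),'lamp',onz(C,t1(640,100),.3))
s=get_state();print(q2R(s['tool_rot']))
E
```

```text
[0.7138 0.1277 0.133 ]
[ 0.6859 -0.0657  0.133 ]
[ 0.5504 -0.051   0.03  ]
[0.5752 0.1497 0.03  ]
console yaw -7.609073901930364
origin est [0.6187 0.0418 0.133 ] [0.6277 0.0407 0.03  ]
screwL [0.629  0.0948 0.082 ]
screwR [ 0.6126 -0.0055  0.082 ]
red [0.6025 0.0697 0.12  ]
blue corners top z=.042
[0.5275 0.3756 0.042 ]
[0.5326 0.3068 0.042 ]
[0.486  0.2988 0.042 ]
[0.4787 0.3691 0.042 ]
[0.5062 0.3376 0.042 ]
ear [0.5309 0.4108 0.004 ]
ear [0.5411 0.2796 0.004 ]
ear [0.4866 0.2705 0.004 ]
ear [0.4788 0.4046 0.004 ]
[0.5094 0.3414 0.004 ]
tray [ 0.6236 -0.2872  0.022 ]
tray [ 0.5794 -0.4808  0.022 ]
tray [ 0.3873 -0.4271  0.022 ]
tray [ 0.4347 -0.2389  0.022 ]
[ 0.5062 -0.3585  0.022 ]
tray yaw -13.492314245090636
driver handle [ 0.4405 -0.3826  0.016 ] [ 0.472  -0.2698  0.006 ]
spray [0.5746 0.2578 0.11  ] vial [0.4485 0.4214 0.055 ] rack [0.4394 0.1472 0.05  ] reagent [ 0.7121 -0.35    0.13  ] lamp [ 0.7036 -0.0072  0.3   ]
[[ 0.3763 -0.0004  0.9265]
 [-0.9265  0.001   0.3763]
 [-0.0011 -1.      0.    ]]
```

Request:
apply_moves(rows=[[[0.96, 1.66, 0.1], 10], [[1.92, 3.32, 0.2], 20], [[2.88, 4.98, 0.4], 30], [[3.84, 6.64, 0.6], 40], [[4.8, 8.3, 0.8], 50]], grip=0)

```text
time_s: 0.78
eef_pos: [0.3557, -0.37, 0.2514]
tool_rot: [-0.699, 0.699, -0.108, 0.108]
contact_force: [0.2, 0.8, 0.8]
finger_gap: 1.003
```

Request:
apply_moves(rows=[[[0.96, 1.66, 0], 10], [[1.92, 3.32, 0], 20], [[2.88, 4.98, 0], 30], [[3.84, 6.64, 0], 40], [[4.8, 8.3, 0], 50]])

```text
time_s: 1.4
eef_pos: [0.4757, -0.1627, 0.2513]
tool_rot: [-0.679, 0.679, 0.197, -0.197]
contact_force: [1.2, -0.4, 0.1]
finger_gap: 1.004
```

Request:
apply_moves(rows=[[[0.96, 1.66, 0], 10], [[1.92, 3.32, 0], 20], [[2.88, 4.98, 0], 30], [[3.84, 6.64, 0], 40], [[4.8, 8.3, 0], 50]])

```text
time_s: 2.02
eef_pos: [0.5958, 0.0446, 0.2512]
tool_rot: [0.532, -0.532, -0.466, 0.466]
contact_force: [-0.2, -2.0, 0.4]
finger_gap: 1.001
```

```bash
python3 - <<'E'
from h import *
s=get_state();im=snapshot('wrist');cv2.imwrite('pics/w1.png',im)
import json;json.dump({k:np.array(s[k]).tolist() for k in('eef_pos','tool_rot')},open('pics/w1.json','w'))
print(s['eef_pos'],q2R(s['tool_rot'])[:,2])
im=cv2.resize(im,None,fx=1.5,fy=1.5,interpolation=cv2.INTER_CUBIC);cv2.imwrite('pics/w1b.png',im)
E
```

```text
[0.59578383 0.04455204 0.25119074] [-9.91217286e-01  1.32243259e-01  1.13280697e-04]
```

View pics/w1b.png

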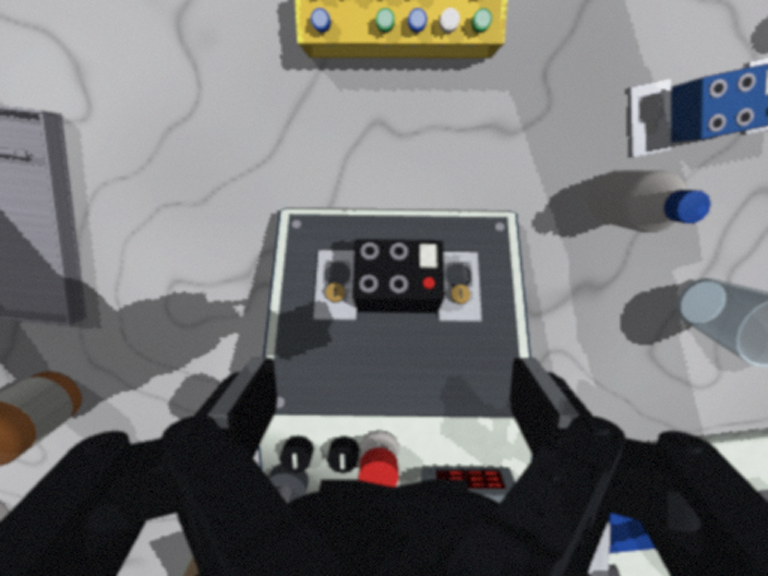

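```bash
python3 - <<'E'
from h import *
np.set_printoptions(precision=4,suppress=True)
s=get_state();C=cam('wrist',s)
im=cv2.imread('pics/w1.png');hsv=cv2.cvtColor(im,cv2.COLOR_BGR2HSV)
m=cv2.inRange(hsv,(10,90,60),(30,255,255));m[:180]=0;m[215:]=0;m[:,:200]=0;m[:,330:]=0
n,l,st,ce=cv2.connectedComponentsWithStats(m)
pts=[]
for i in range(1,n):
    if st[i,4]>15: print(ce[i],st[i]);pts.append(ce[i])
pts.sort(key=lambda p:p[0])
a,b=[onz(C,p,.076+.0115*np.cos(.611)-.0005) for p in pts]
print(a,b,np.linalg.norm(a-b))
d=b-a;yaw=np.arctan2(-d[0],d[1]);print('yaw',np.degrees(yaw))
mid=(a+b)/2;o=mid+np.array([np.cos(yaw),np.sin(yaw),0])*.0115*np.sin(.611);print('panel origin',o[:2])
# panel edges: light border
f=lambda u,v:((u+.5)/1.5-.5,(v+.5)/1.5-.5)
Q=[onz(C,f(*p),z) for p,z in [((283,213),.03),((515,215),.03),((273,412),.133),((527,414),.133)]]
for q in Q: print(q)
print([np.degrees(np.arctan2(-(q2-q1)[0],(q2-q1)[1])) for q1,q2 in((Q[0],Q[1]),(Q[2],Q[3]))],np.linalg.norm(Q[0]-Q[1]),np.linalg.norm(Q[2]-Q[3]))
E
```

```text
[222.8607 194.2705] [217 188  13  13 122]
[306.4286 195.3445] [301 190  12  12 119]
[0.6123 0.0022 0.0849] [0.6255 0.1028 0.0849] 0.1015331806640877
yaw -7.4698035703869925
panel origin [0.6255 0.0517]
[ 0.5496 -0.0423  0.03  ]
[0.5756 0.1651 0.03  ]
[ 0.6865 -0.0497  0.133 ]
[0.7108 0.1398 0.133 ]
[np.float64(-7.146408796445061), np.float64(-7.291651759811001)] 0.20897018431168027 0.1910654146223775
```

```bash
python3 - <<'E'
from h import *
np.set_printoptions(precision=4,suppress=True)
im=cv2.imread('pics/top0.png');hsv=cv2.cvtColor(im,cv2.COLOR_BGR2HSV)
m=cv2.inRange(hsv,(8,80,50),(30,255,255));m[:150]=0;m[180:]=0;m[:,:210]=0;m[:,280:]=0
n,l,st,ce=cv2.connectedComponentsWithStats(m)
C=cam('top')
for i in range(1,n):
    print(ce[i],st[i,4],onz(C,ce[i],.0849))
W=cam('wrist')
for P in [(.6255,.1028,.0849),(.6123,.0022,.0849)]: print(proj(C,P), proj(W,P))
# tri with scene
im=cv2.imread('pics/scene0.png');hsv=cv2.cvtColor(im,cv2.COLOR_BGR2HSV)
m=cv2.inRange(hsv,(8,80,50),(30,255,255));m[:190]=0;m[225:]=0;m[:,:210]=0;m[:,240:]=0
n,l,st,ce=cv2.connectedComponentsWithStats(m);S=cam('scene')
for i in range(1,n): print('scene',ce[i],st[i,4],onz(S,ce[i],.0849))
for P in [(.6255,.1028,.0849),(.6123,.0022,.0849)]: print(proj(S,P))
E
```

```text
[224.6316 160.2632] 19 [0.6261 0.0944 0.0849]
[258.2143 165.3571] 14 [ 0.6118 -0.0065  0.0849]
[221.834  160.4132] [306.388 195.321]
[255.2979 165.1562] [222.8812 194.2401]
scene [216.125 199.25 ] 8 [ 0.611  -0.0089  0.0849]
scene [234.7333 217.8   ] 15 [0.6253 0.0953 0.0849]
[236.4065 219.1056]
[218.0683 201.1054]
```

```bash
python3 - <<'E'
from h import *
np.set_printoptions(precision=4,suppress=True)
s=get_state();Rt=q2R(s['tool_rot']);print(s['eef_pos'],Rt)
C=cam('wrist',s);print('cam pos',-C[1].T@C[2]);print(C[1].T)
for uv in[(222.86,194.27),(306.43,195.34)]:
  o,d=ray(C,uv);print(d, onz(C,uv,.0849),Rt.T@(onz(C,uv,.0849)-s['eef_pos']))
E
```

```text
[0.5968 0.0513 0.2508] [[ 0.1173  0.0002 -0.9931]
 [ 0.9931  0.0038  0.1173]
 [ 0.0038 -1.      0.0002]]
cam pos [0.5237 0.059  0.3937]
[[ 0.1156  0.9513  0.2858]
 [ 0.9933 -0.1117 -0.0299]
 [ 0.0035  0.2874 -0.9578]]
[ 0.2715 -0.1743 -0.9465] [0.6123 0.0022 0.0849] [-0.0475  0.1657 -0.0213]
[ 0.3102  0.1335 -0.9412] [0.6255 0.1028 0.0849] [ 0.054   0.1661 -0.0226]
```

```bash
python3 - <<'E'
from h import *
import json
np.set_printoptions(precision=4,suppress=True)
g=get_state();print(g['time_s'],g['qvel'])
s=json.load(open('pics/w1.json'))
C=cam('wrist',s)
a,b=[onz(C,p,.0849) for p in[(222.86,194.27),(306.43,195.34)]];print(a,b)
d=b-a;yaw=np.arctan2(-d[0],d[1]);print('yaw',np.degrees(yaw))
mid=(a+b)/2;o=mid+np.array([np.cos(yaw),np.sin(yaw),0])*.0115*np.sin(.611);print('panel origin',o[:2])
f=lambda u,v:((u+.5)/1.5-.5,(v+.5)/1.5-.5)
Q=[onz(C,f(*p),z) for p,z in [((283,213),.03),((515,215),.03)]]
for q in Q: print(q)
print([np.degrees(np.arctan2(-(q2-q1)[0],(q2-q1)[1])) for q1,q2 in((Q[0],Q[1]),)])
print((Q[0]+Q[1])/2+np.array([np.cos(yaw),np.sin(yaw),0])*.0655)
E
```

```text
2.075 [ 0.0371 -0.0536  0.0121  0.0651 -0.084  -0.0236 -0.1036]
[ 0.6107 -0.0055  0.0849] [0.6253 0.0951 0.0849]
yaw -8.25980042802225
panel origin [0.6245 0.0438]
[ 0.5472 -0.0493  0.03  ]
[0.5762 0.1578 0.03  ]
[np.float64(-7.984593449901886)]
[0.6265 0.0448 0.03  ]
```

Request:
apply_moves(rows=[[[0.12, 0.16, -1.5], -0.3], [[0.12, 0.16, -3], -0.3], [[0.12, 0.16, -4], -0.3], [[0.12, 0.16, -4], -0.3], [[0.12, 0.16, -4], -0.3]])

```text
time_s: 2.7
eef_pos: [0.5987, 0.0476, 0.1525]
tool_rot: [-0.534, 0.535, 0.463, -0.463]
contact_force: [-0.4, -0.5, 0.2]
finger_gap: 1.0
```

```bash
cat > look.py <<'E'
import sys,json
from h import *
n=sys.argv[1]; c=sys.argv[2] if len(sys.argv)>2 else 'wrist'
s=get_state();im=snapshot(c);cv2.imwrite(f'pics/{n}.png',im)
json.dump({k:np.array(s[k]).tolist() for k in('eef_pos','tool_rot')},open(f'pics/{n}.json','w'))
R_=q2R(s['tool_rot']);print(s['time_s'],s['eef_pos'],'consoleyaw',np.degrees(np.arctan2(-R_[1,2],-R_[0,2])),'F',s['contact_force'],'M',s['torque'],'gap',s['finger_gap'],'q',s['joint_positions'],'v',np.abs(s['qvel']).max())
cv2.imwrite(f'pics/{n}b.png',cv2.resize(im,None,fx=1.5,fy=1.5,interpolation=cv2.INTER_CUBIC))
E
python3 look.py w2
```

```text
2.7 [0.59871596 0.0475662  0.15250435] consoleyaw -8.199655250915404 F [-0.36167016 -0.54210535  0.21005896] M [ 0.05061701 -0.04430938 -0.01014259] gap 1.0000811964121712 q [ 0.43233823  0.4331683  -0.74769166  1.59840364  0.30764796  1.23038545
  1.05507617] v 0.009268293030534148
```

View pics/w2b.png

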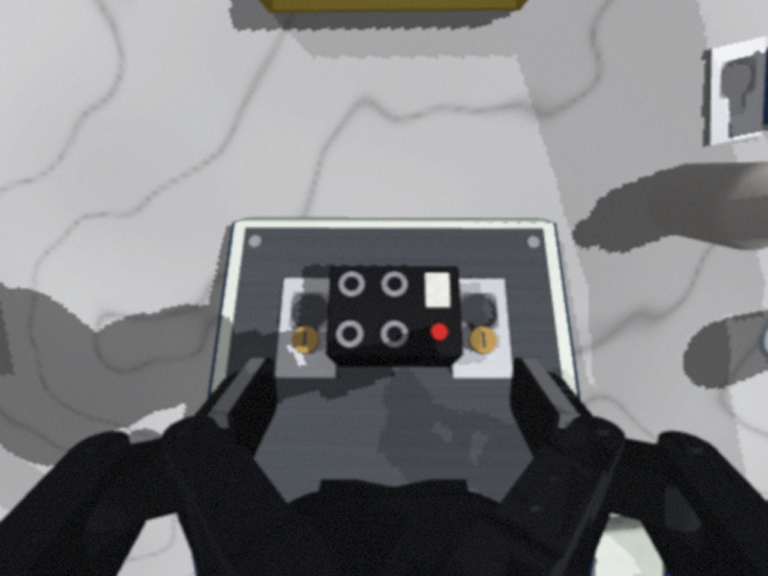

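```bash
cat > screws.py <<'E'
import sys,json
from h import *
np.set_printoptions(precision=4,suppress=True)
n=sys.argv[1];s=json.load(open(f'pics/{n}.json'));C=cam('wrist',s)
im=cv2.imread(f'pics/{n}.png');hsv=cv2.cvtColor(im,cv2.COLOR_BGR2HSV)
m=cv2.inRange(hsv,(10,90,60),(30,255,255));m[:150]=0;m[260:]=0;m[:,:160]=0;m[:,370:]=0
k,l,st,ce=cv2.connectedComponentsWithStats(m)
i=sorted(range(1,k),key=lambda i:-st[i,4])[:2];p=sorted([st[j,:2]+st[j,2:4]/2-.5 for j in i],key=lambda p:p[0]);print(p,st[i])
a,b=[onz(C,q,.0854) for q in p];d=b-a;yaw=np.arctan2(-d[0],d[1])
print(a,b,np.linalg.norm(d),np.degrees(yaw),'panel o',((a+b)/2+np.array([np.cos(yaw),np.sin(yaw),0])*.0115*np.sin(.611))[:2])
E
python3 screws.py w2; python3 screws.py w1
```

```text
[array([203., 226.]), array([321.5, 226. ])] [[313 217  18  19 244]
 [195 217  17  19 232]]
[ 0.6108 -0.0053  0.0854] [0.6251 0.0952 0.0854] 0.10148381283326033 -8.103548965922698 panel o [0.6245 0.044 ]
[array([223., 194.]), array([306.5, 195.5])] [[217 188  13  13 122]
 [301 190  12  12 119]]
[ 0.6103 -0.0052  0.0854] [0.6254 0.0951 0.0854] 0.10140807269219239 -8.56901096102369 panel o [0.6243 0.044 ]
```

Request:
apply_moves(rows=[[[-0.03, 0, -1], 0], [[-0.03, 0, -2], 0], [[-0.03, 0, -2.7], 0], [[-0.03, 0, -3.12], 0], [[-0.03, 0, -3.12], 0]])

```text
time_s: 3.38
eef_pos: [0.5974, 0.0474, 0.0732]
tool_rot: [0.535, -0.534, -0.463, 0.463]
contact_force: [-0.1, 0.1, 0.2]
finger_gap: 0.998
```

```bash
python3 look.py w3
```

```text
3.375 [0.59744701 0.04741532 0.07323376] consoleyaw -8.197048330562415 F [-0.10775552  0.06261552  0.19826324] M [0.00149229 0.04898162 0.04032839] gap 0.9983405014461508 q [ 0.40599491  0.51427332 -0.71428359  1.67337689  0.37082952  1.09434973
  1.01054989] v 0.014609195721370509
```

View pics/w3b.png

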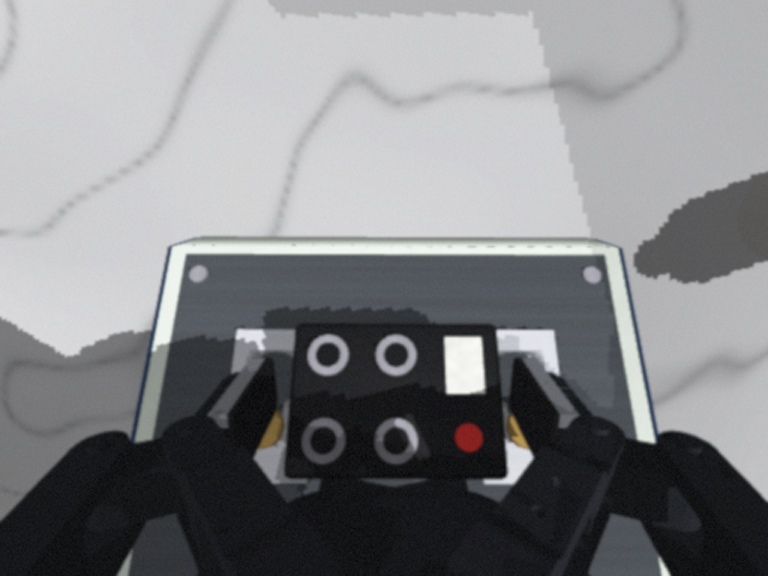

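Request:
apply_moves(rows=[[[0.02, 0.01, 0.05], 0], [[0.02, 0.01, 0.05], 0], [[0.02, 0.01, 0.05], 0], [[0.02, 0.01, 0.05], 0]], grip=1)

```text
time_s: 3.92
eef_pos: [0.5986, 0.0479, 0.076]
tool_rot: [-0.534, 0.535, 0.463, -0.463]
contact_force: [-2.5, 0.0, 5.8]
finger_gap: 0.789
```

```bash
python3 look.py w4
```

```text
3.925 [0.59862347 0.04790808 0.0759742 ] consoleyaw -8.19562696546084 F [-2.46284715e+00  2.76879668e-03  5.81838926e+00] M [-0.063263    0.43126731 -0.05565337] gap 0.7886659843150136 q [ 0.4058005   0.51209238 -0.71548273  1.66991836  0.36989421  1.09765471
  1.01087652] v 0.001785900394116664
```

View pics/w4b.png

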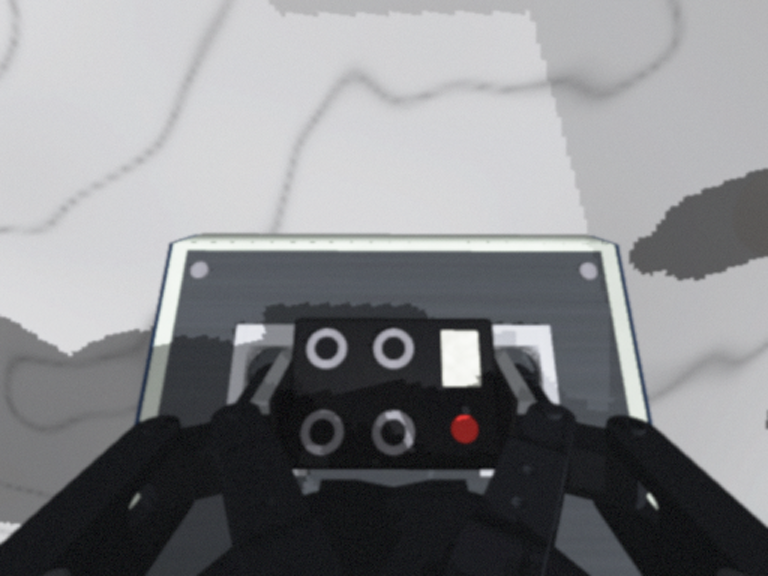

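Request:
apply_moves(rows=[[[-0.02, 0, 0.03], 0], [[0.14, -0.02, 0.14], 0], [[0.29, -0.04, 0.25], 0], [[0.44, -0.065, 0.36], 0], [[0.59, -0.085, 0.47], 0]])

```text
time_s: 4.6
eef_pos: [0.613, 0.0455, 0.0864]
tool_rot: [0.535, -0.534, -0.463, 0.463]
contact_force: [0.5, 0.4, -2.1]
finger_gap: 0.783
```

Request:
apply_moves(rows=[[[0, 0, 0], 0], [[0, 0, 0], 0]])

```text
time_s: 4.85
eef_pos: [0.6126, 0.0456, 0.0862]
tool_rot: [0.535, -0.534, -0.463, 0.463]
contact_force: [-0.6, -0.4, -2.7]
finger_gap: 0.785
```

```bash
python3 look.py w5
```

```text
4.85 [0.61255991 0.04562322 0.08619492] consoleyaw -8.189240983883467 F [-0.62872923 -0.39519699 -2.66489473] M [-0.02083347  0.04022325  0.01783089] gap 0.7847511281800456 q [ 0.39816027  0.52812982 -0.71111787  1.62233901  0.37174168  1.13119402
  1.02180171] v 0.0037853689815744457
```

View pics/w5b.png

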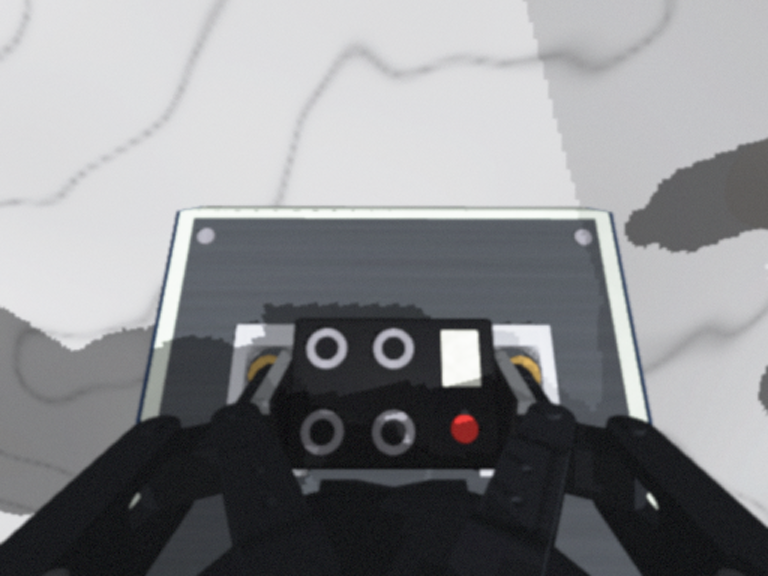

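Request:
apply_moves(rows=[[[0.055, -0.01, 0.045], 0], [[0.055, -0.01, 0.045], 0], [[-0.06, 0.006, 0.21], 0], [[-0.17, 0.022, 0.37], 0], [[-0.28, 0.04, 0.53], 0]])

```text
time_s: 5.52
eef_pos: [0.6055, 0.0466, 0.1]
tool_rot: [-0.534, 0.534, 0.463, -0.463]
contact_force: [-0.1, 0.4, -2.0]
finger_gap: 0.784
```

```bash
python3 look.py w6
```

```text
5.525 [0.60552641 0.04662435 0.10003024] consoleyaw -8.191909131725566 F [-0.05178593  0.36568852 -1.97318635] M [-0.00031008  0.00918967 -0.03084536] gap 0.7844735340437778 q [ 0.40929276  0.49941854 -0.72229538  1.63048227  0.35474586  1.14697753
  1.02763368] v 0.07782207610323243
```

View pics/w6b.png

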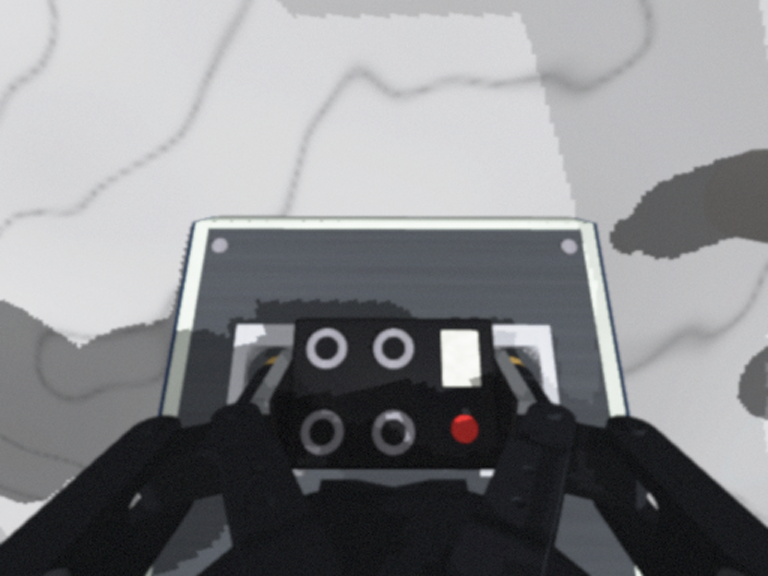

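```bash
python3 - <<'E'
from h import *
import json
np.set_printoptions(precision=4,suppress=True)
C=cam('wrist',json.load(open('pics/w1.json')))
f=lambda u,v:((u+.5)/1.5-.5,(v+.5)/1.5-.5)
o=np.array([.6245,.0440]);y=np.radians(-8.15);X=np.array([np.cos(y),np.sin(y)]);Y=np.array([-np.sin(y),np.cos(y)])
for p,z in [((300,45),.054),((503,43),.054),((305,57),.0),((500,56),0),((283,213),.03),((515,215),.03)]:
    q=onz(C,f(*p),z);print(p,q,(q[:2]-o)@X,(q[:2]-o)@Y)
E
```

```text
(300, 45) [ 0.4249 -0.0038  0.054 ] -0.19080462265403206 -0.07560997604562511
(503, 43) [0.4435 0.1475 0.054 ] -0.1938462062829036 0.07684223929973094
(305, 57) [ 0.419  -0.0104  0.    ] -0.1956684009265578 -0.08302623207757329
(500, 56) [ 0.4406  0.1593 -0.    ] -0.19837654470972366 0.08803816826769185
(283, 213) [ 0.5472 -0.0494  0.03  ] -0.06331567862124952 -0.10337353465379419
(515, 215) [0.5762 0.1578 0.03  ] -0.06391966516814843 0.10577978413934841
```

Request:
apply_moves(rows=[[[-0.4, 0.06, 0.6], 0], [[-0.8, 0.1, 1.5], 0], [[-1.1, -0.5, 2.8], 0], [[-1.4, -2, 3.8], -6], [[-1.7, -4, 4], -15]])

```text
time_s: 6.2
eef_pos: [0.5635, -0.0528, 0.2027]
tool_rot: [-0.59, 0.591, 0.39, -0.388]
contact_force: [1.2, -0.0, -2.0]
finger_gap: 0.784
```

Request:
apply_moves(rows=[[[0, -2, 0], -10], [[0, -4, 0], -20], [[0, -6, 0], -30], [[0, -8, 0], -40], [[-0.3, -9, -0.5], -50]])

```text
time_s: 6.82
eef_pos: [0.5554, -0.2814, 0.1885]
tool_rot: [-0.699, 0.701, 0.101, -0.1]
contact_force: [0.6, 1.0, -2.1]
finger_gap: 0.782
```

Request:
apply_moves(rows=[[[0, 0.1, -0.4], -10], [[0, 0.2, -0.8], -20], [[0, 0.36, -1.0], -30.3], [[0, 0.36, -1.0], -30.3], [[0, 0.36, -1.0], -30.3]])

```text
time_s: 7.45
eef_pos: [0.5558, -0.2694, 0.1629]
tool_rot: [-0.702, 0.702, -0.081, 0.082]
contact_force: [-0.6, 0.1, -1.7]
finger_gap: 0.785
```

```bash
python3 look.py w7
```

```text
7.45 [ 0.55580382 -0.26939796  0.16291984] consoleyaw -103.25100899223172 F [-0.62968371  0.10536245 -1.66589477] M [-0.04080551 -0.04259489  0.04260771] gap 0.7846864131157812 q [ 0.67216942  0.38598792 -0.37438154  1.55503043  0.146724    1.22746069
  0.04222135] v 0.011405762346699266
```

View pics/w7b.png

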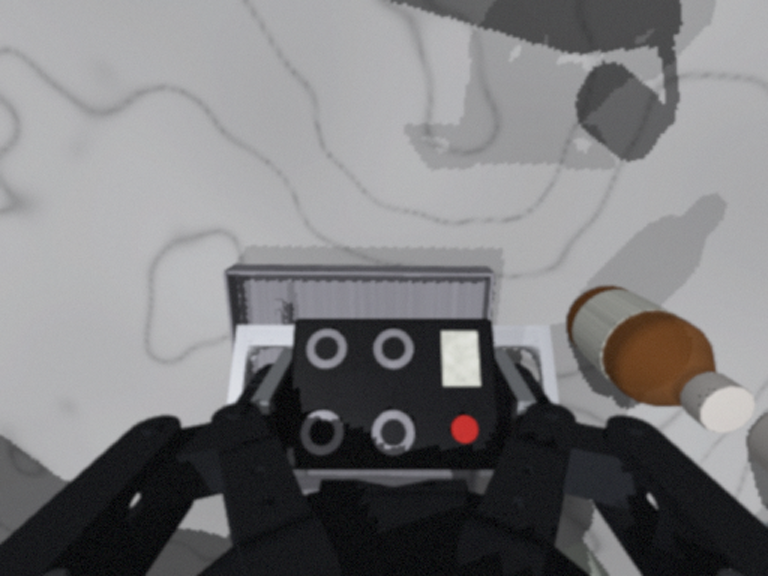

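```bash
python3 - <<'E'
from h import *
import json
np.set_printoptions(precision=4,suppress=True)
C=cam('wrist',json.load(open('pics/w7.json')))
f=lambda u,v:((u+.5)/1.5-.5,(v+.5)/1.5-.5)
a,b=[onz(C,f(*p),.022) for p in[(228,267),(492,266.5)]]
d=b-a;print(a,b,np.linalg.norm(d),np.degrees(np.arctan2(d[1],d[0])));m=(a+b)/2
x=d/np.linalg.norm(d);y=np.array([-x[1],x[0],0]);print('centre',m-.1*y,x)
E
python3 - <<'E'
import cv2
im=cv2.imread('pics/w7.png')[165:235,140:345];cv2.imwrite('pics/w7c.png',cv2.resize(im,None,fx=3.8,fy=3.8,interpolation=cv2.INTER_CUBIC))
E
```

```text
[ 0.4396 -0.2375  0.022 ] [ 0.6274 -0.281   0.022 ] 0.1927584828150812 -13.050797156035493
centre [ 0.5109 -0.3567  0.022 ] [ 0.9742 -0.2258  0.    ]
```

View pics/w7c.png

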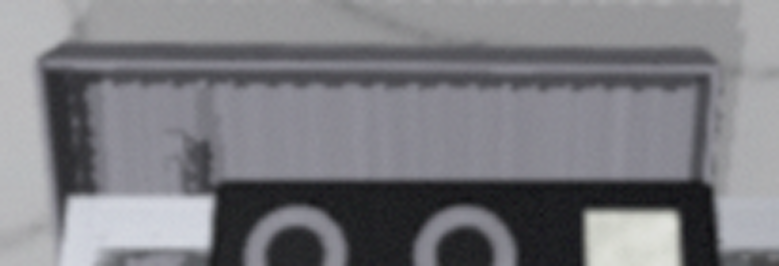

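```bash
python3 - <<'E'
from h import *
import json
np.set_printoptions(precision=4,suppress=True)
C=cam('wrist',json.load(open('pics/w7.json')))
f=lambda u,v:(140+(u+.5)/3.8-.5,165+(v+.5)/3.8-.5)
a,b=[onz(C,f(*p),.022) for p in[(41,60),(718,62)]]
d=b-a;print(a,b,np.linalg.norm(d),np.degrees(np.arctan2(d[1],d[0])));m=(a+b)/2
x=d/np.linalg.norm(d);y=np.array([-x[1],x[0],0]);o=m-.1*y;print('centre',o,x)
q=onz(C,f(200,150),.006)-o;print('driver tip',q@x,q@y)
T=cam('top')
g=onz(T,(330/3.3+280-.35,487/3.3+80-.35),.016)-o;print('handle',g@x,g@y)
for p in[(290,468),(370,487),(372,507),(288,488)]:
  g=onz(T,(p[0]/3.3+280-.35,p[1]/3.3+80-.35),.016)-o;print('h',g@x,g@y)
E
```

```text
[ 0.4371 -0.2399  0.022 ] [ 0.6276 -0.285   0.022 ] 0.1957553112562972 -13.337208004006014
centre [ 0.5092 -0.3598  0.022 ] [ 0.973  -0.2307  0.    ]
driver tip -0.05831291168333452 0.06703108509542838
handle -0.061618482530351605 -0.038045800252632204
h -0.053273892530209505 0.0012822842812062647
h -0.05244728597321905 -0.07406697613375986
h -0.07036520016118043 -0.07906128677667172
h -0.07217003157674617 -0.0003850145830566573
```

Request:
apply_moves(rows=[[[-0.01, -0.04, -1.6], 0], [[-0.01, -0.04, -3.2], 0], [[-0.01, -0.04, -4.2], 0], [[-0.01, -0.04, -4.6], 0], [[-0.01, -0.04, -4.6], 0]])

```text
time_s: 8.12
eef_pos: [0.5555, -0.2706, 0.0473]
tool_rot: [0.702, -0.702, 0.083, -0.083]
contact_force: [-0.3, 0.4, -2.4]
finger_gap: 0.789
```

```bash
python3 look.py w8;python3 look.py s8 scene; python3 -c "
from h import *
crop('pics/s8.png','pics/s8c.png',100,90,300,240,4)"
```

```text
8.125 [ 0.55553247 -0.27057314  0.04729936] consoleyaw -103.45459564880369 F [-0.32434012  0.43290982 -2.35510703] M [0.04128236 0.03924721 0.00352603] gap 0.788836533575148 q [ 0.65737382  0.50343107 -0.35418046  1.65439936  0.19747064  1.01918859
  0.00483923] v 0.019729918369474887
8.175 [ 0.5559868  -0.27071804  0.0480663 ] consoleyaw -103.46336959756287 F [ 0.37592363  0.33417475 -2.4180698 ] M [-0.00288205 -0.01829912  0.00269005] gap 0.7864832629569461 q [ 0.65729196  0.50257285 -0.35426727  1.65381022  0.19742389  1.01935904
  0.00465108] v 0.01249624471915746
```

View pics/w8b.png

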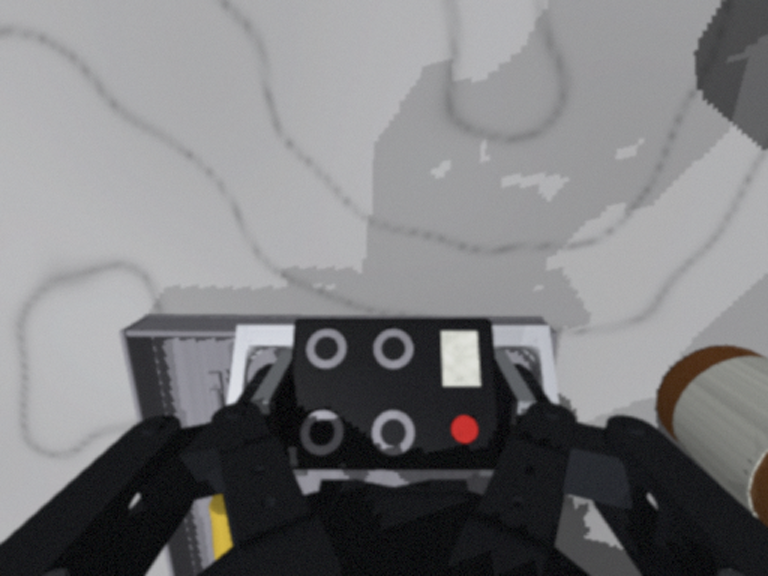

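View pics/s8c.png

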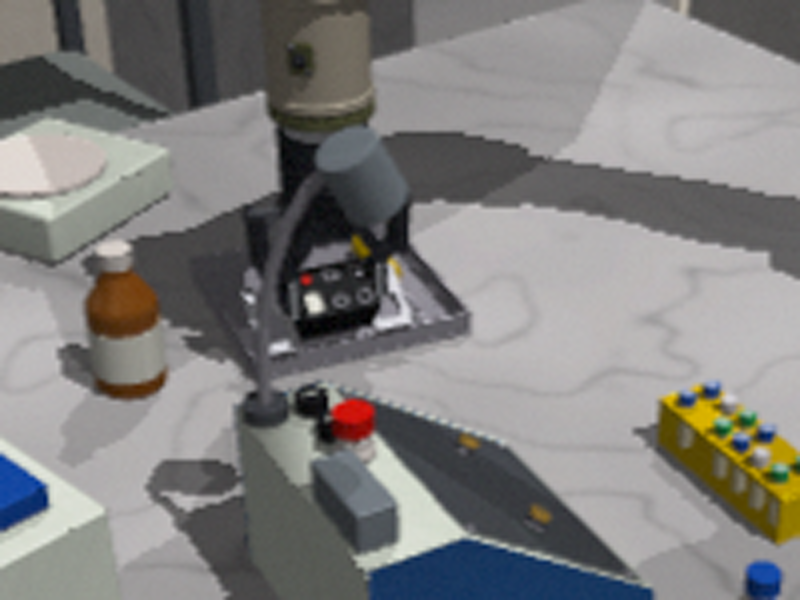

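Request:
apply_moves(rows=[[[0, 0, -0.2], 0], [[0, 0, -0.3], 0], [[-0.06, -0.22, -0.34], 0], [[-0.1, -0.44, -0.38], 0], [[-0.1, -0.44, -0.38], 0]])

```text
time_s: 8.85
eef_pos: [0.5547, -0.2789, 0.0393]
tool_rot: [0.703, -0.701, 0.082, -0.083]
contact_force: [-1.4, 8.3, 11.8]
finger_gap: 0.786
```

```bash
python3 look.py w9
```

```text
8.85 [ 0.55467764 -0.27891584  0.03932846] consoleyaw -103.37754380680033 F [-1.40403804  8.30539157 11.8012999 ] M [2.20467003 0.47049078 0.1479547 ] gap 0.785830176446102 q [ 0.66813832  0.51767386 -0.35058079  1.65213441  0.19899911  1.00583977
  0.01968041] v 0.006442649423212381
```

View pics/w9b.png

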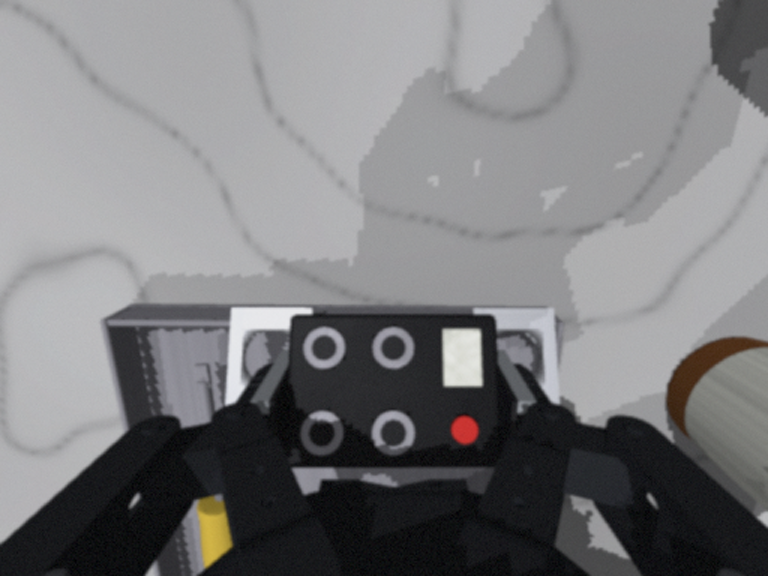

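Request:
apply_moves(rows=[[[-0.03, -0.14, -0.05], 0], [[-0.066, -0.28, -0.114], 0], [[-0.1, -0.42, -0.2], 0], [[-0.13, -0.54, -0.28], 0], [[-0.13, -0.54, -0.28], 0]])

```text
time_s: 9.52
eef_pos: [0.5513, -0.2935, 0.0325]
tool_rot: [0.703, -0.702, 0.082, -0.084]
contact_force: [-1.5, 6.3, 10.7]
finger_gap: 0.79
```

```bash
python3 look.py w10;  python3 look.py s10 scene; python3 -c "
from h import *
crop('pics/s10.png','pics/s10c.png',140,130,230,190,8)"
```

```text
9.525 [ 0.55134316 -0.29354018  0.03246229] consoleyaw -103.42221470761483 F [-1.51771656  6.33498091 10.74575574] M [1.54974942 0.34389517 0.06863219] gap 0.7901317456643481 q [ 0.6842822   0.53191054 -0.34329886  1.6463428   0.20250537  0.99646501
  0.04046843] v 0.0032680502623982587
9.575 [ 0.55133579 -0.29353431  0.03244687] consoleyaw -103.4197782970004 F [-1.21760015  5.44390667 10.13118017] M [1.6737319  0.35677392 0.02196604] gap 0.7862287650749673 q [ 0.68418015  0.53189964 -0.34325159  1.64638903  0.20262266  0.99643655
  0.04037833] v 0.0020683485135538256
```

View pics/w10b.png

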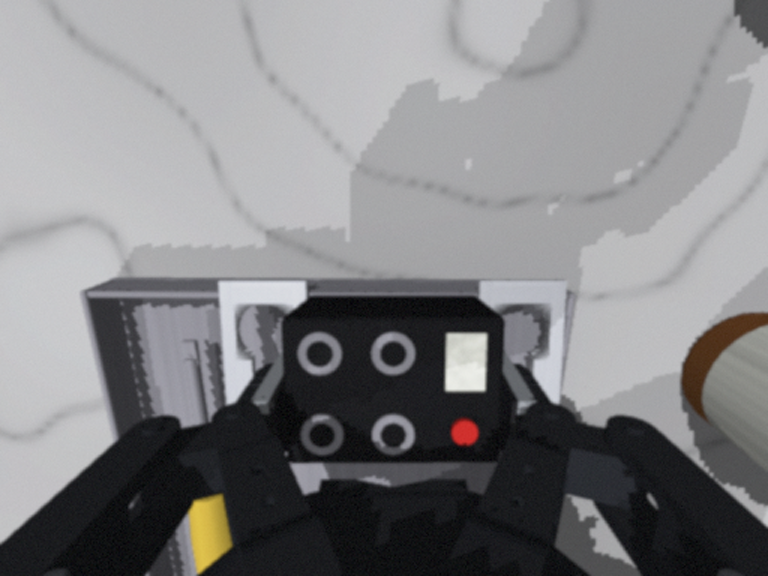

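View pics/s10c.png

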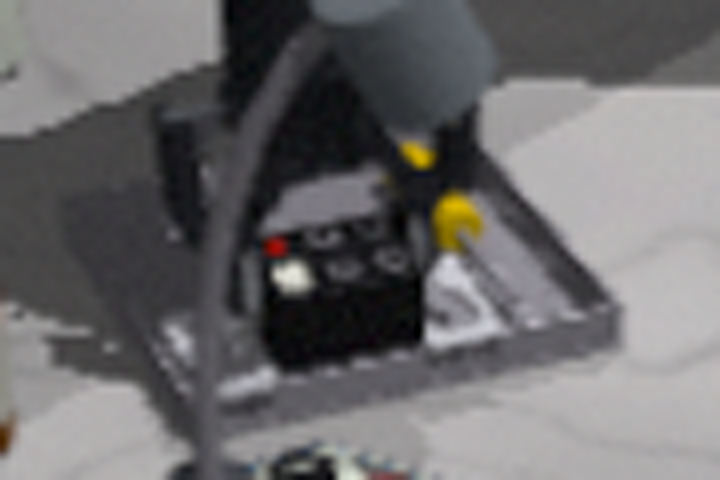

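```bash
cat > boxpose.py <<'E'
from h import *
import json
np.set_printoptions(precision=4,suppress=True)
f=lambda p:np.array([(p[0]+.5)/1.5-.5,(p[1]+.5)/1.5-.5])
o=np.array([.6245,.0440,.076]);y=np.radians(-8.15)
Rc=R.from_euler('z',y).as_matrix()@R.from_euler('y',-35,degrees=True).as_matrix() # panel->world
home=o+Rc@np.array([-.0095,0,0])
def feats_box():
    C=cam('wrist',json.load(open('pics/w3.json')))
    P=[(327,355),(396,355),(323,441),(396,442),(468,437),(444,337),(483,337),(445,394),(486,394)]
    out=[]
    for p in P:
        c,d=ray(C,f(p)); c=Rc.T@(c-home); d=Rc.T@d; out.append(c+d*(.042-c[2])/d[2])
    return np.array(out)
def pose(n,P,F=None):
    """P: same 9 features (1.5x px). returns box pose in world and in tool"""
    F=feats_box() if F is None else F
    s=json.load(open(f'pics/{n}.json'));K,Rm,t=cam('wrist',s)
    ok,rv,tv=cv2.solvePnP(F,np.array([f(p) for p in P]),K,None,flags=cv2.SOLVEPNP_SQPNP)
    rv,tv=cv2.solvePnPRefineLM(F,np.array([f(p) for p in P]),K,None,rv,tv)
    pr=cv2.projectPoints(F,rv,tv,K,None)[0][:,0];e=np.linalg.norm(pr-np.array([f(p) for p in P]),axis=1).max()
    Rb=cv2.Rodrigues(rv)[0];Rw=Rm.T@Rb;pw=Rm.T@(tv[:,0]-t)
    Rt=q2R(s['tool_rot']);pt=Rt.T@(pw-s['eef_pos'])
    g=Rw.T@(np.array(s['eef_pos'])-pw)
    print(n,'box origin',pw,'yaw',np.degrees(np.arctan2(Rw[1,0],Rw[0,0])),'pitch(x up)',np.degrees(np.arcsin(Rw[2,0])),'roll',np.degrees(np.arcsin(Rw[2,1])),'tcp in box',g,'err px',e)
if __name__=='__main__':
    print(feats_box())
    pose('w3',[(327,355),(396,355),(323,441),(396,442),(468,437),(444,337),(483,337),(445,394),(486,394)])
    pose('w8',[(326,349),(393,349),(321,433),(393,433),(464,429),(440,330),(480,330),(442,387),(481,387)])
    pose('w10',[(319,354),(392,354),(322,434),(393,434),(465,432),(445,333),(487,333),(445,391),(487,391)])
E
python3 boxpose.py
```

```text
[[-0.0126 -0.022   0.042 ]
 [-0.0126  0.0004  0.042 ]
 [ 0.0136 -0.0219  0.042 ]
 [ 0.0139  0.0004  0.042 ]
 [ 0.0124  0.0225  0.042 ]
 [-0.0186  0.0163  0.042 ]
 [-0.0186  0.0292  0.042 ]
 [-0.0003  0.0159  0.042 ]
 [-0.0003  0.0289  0.042 ]]
w3 box origin [0.6168 0.0451 0.0706] yaw -8.150000000000112 pitch(x up) 34.99999999999591 roll 1.4654744282367913e-15 tcp in box [-0.0144 -0.0005  0.0134] err px 1.0516032489249483e-12
w8 box origin [ 0.5523 -0.2882  0.0417] yaw -103.41567194027297 pitch(x up) 34.14583676406309 roll 1.6303808087353122 tcp in box [-0.0117 -0.0004  0.0147] err px 0.7238195119691042
w10 box origin [ 0.5526 -0.2931  0.0255] yaw -102.21938982248489 pitch(x up) 8.750571985961598 roll 2.220876039879753 tcp in box [ 0.0018 -0.0009  0.0068] err px 1.05282456714929
```

Request:
apply_moves(rows=[[[-0.03, -0.12, -0.09], 0], [[-0.06, -0.24, -0.18], 0], [[-0.08, -0.32, -0.26], 0], [[-0.08, -0.32, -0.26], 0]])

```text
time_s: 10.12
eef_pos: [0.5495, -0.3019, 0.026]
tool_rot: [0.703, -0.702, 0.082, -0.084]
contact_force: [-1.3, 4.8, 9.7]
finger_gap: 0.785
```

```bash
python3 look.py w11
```

```text
10.125 [ 0.54953981 -0.30187645  0.02595543] consoleyaw -103.42683200479883 F [-1.2754511   4.81663098  9.74828017] M [1.34433252 0.06453975 0.0886266 ] gap 0.7848850014562825 q [ 0.69315231  0.54364896 -0.33873024  1.64379689  0.20556343  0.98665736
  0.05196445] v 0.0016163156815284054
```

View pics/w11b.png

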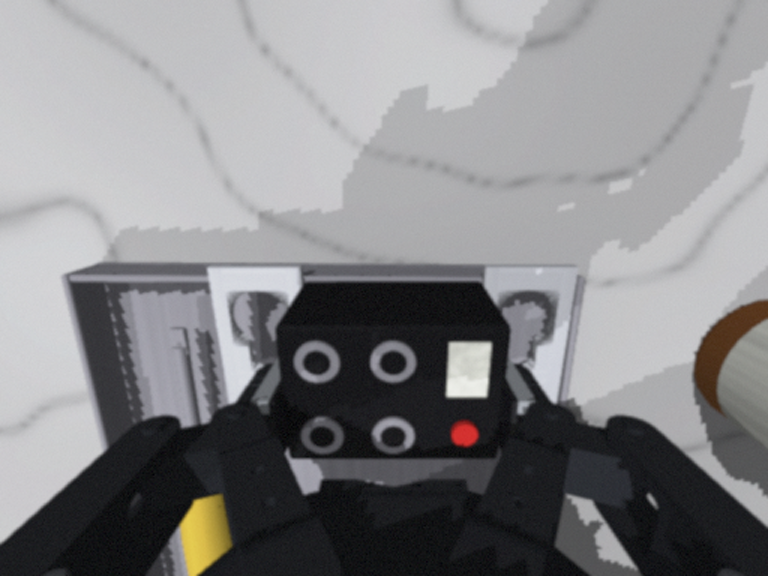

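```bash
python3 - <<'E'
from boxpose import *
pose('w11',[(317,362),(393,361),(322,436),(393,435),(464,434),(447,341),(492,341),(449,398),(490,397)])
E
```

```text
w11 box origin [ 0.5519 -0.2946  0.0211] yaw -102.39269641777913 pitch(x up) -1.0812547325808253 roll 1.3952458143260733 tcp in box [ 0.0075 -0.0006  0.005 ] err px 2.615739484837039
```

Request:
apply_moves(rows=[[[0, 0, 0.3], 0], [[0, 0, 0.6], 0], [[-0.3, -1.2, 0.6], 0], [[-0.7, -2.7, 0.6], 0], [[-1.1, -4.2, 0.6], 0]])

```text
time_s: 10.8
eef_pos: [0.5197, -0.4093, 0.0395]
tool_rot: [-0.702, 0.702, -0.083, 0.083]
contact_force: [0.5, -0.2, -2.2]
finger_gap: 0.784
```

Request:
apply_moves(rows=[[[-0.15, -0.6, 0], 0], [[-0.23, -0.87, -0.2], 0], [[-0.23, -0.87, -0.5], 0], [[-0.23, -0.87, -0.8], 0], [[-0.23, -0.87, -0.8], 0]])

```text
time_s: 11.42
eef_pos: [0.5145, -0.4282, 0.018]
tool_rot: [0.703, -0.702, 0.083, -0.082]
contact_force: [0.0, -0.2, -1.8]
finger_gap: 0.788
```

```bash
python3 look.py w12
```

```text
11.425 [ 0.51450608 -0.42824148  0.01802333] consoleyaw -103.41273939518445 F [ 0.00220309 -0.20548358 -1.81801876] M [-0.0279969  -0.04556867  0.00727419] gap 0.7881850376611014 q [ 0.84086107  0.62958379 -0.29527169  1.52013121  0.20132017  1.02359116
  0.25961955] v 0.016945381306650673
```

View pics/w12b.png

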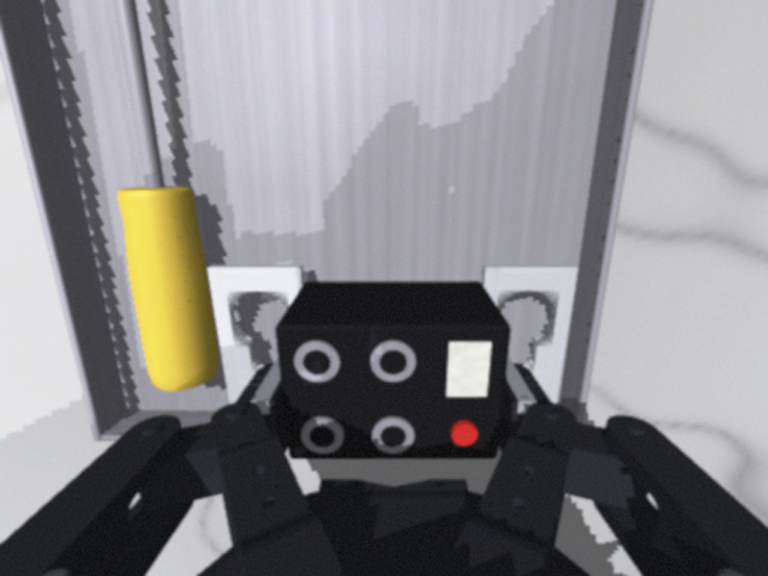

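```bash
python3 - <<'E'
from h import *
import json
C=cam('wrist',json.load(open('pics/w12.json')))
f=lambda p:((p[0]+.5)/1.5-.5,(p[1]+.5)/1.5-.5)
yw=np.radians(-13.4);X=np.array([np.cos(yw),np.sin(yw)]);Y=np.array([-X[1],X[0]]);o=np.array([.508,-.359])
for n,p,z in[('handle R',(218,370),.016),('handle R',(206,250),.016),('earL near',(209,268),.0165),('earL',(222,380),.0165),('earR',(577,268),.0165),('wall in floor R',(580,300),.003),('wall top R outer',(650,0),.022),('wall top R outer2',(590,380),.022),('wall top L out',(2,60),.022),('wall top L out',(97,437),.022),('bottom wall top',(130,438),.022),('bottom inner',(130,412),.003)]:
    q=onz(C,f(p),z)[:2]-o;print(n,q@X*1000,q@Y*1000)
from boxpose import *
pose('w12',[(317,362),(393,361),(322,436),(393,435),(464,434),(447,341),(492,341),(449,398),(490,397)])
E
```

```text
handle R -48.39087285905597 -70.65024848880375
handle R -46.70355461055571 -21.487524707721995
earL near -46.251359802713985 -28.183985653396057
earL -47.0830243351321 -74.89005485285254
earR 90.66098787181926 -27.92659859629438
wall in floor R 100.11282182081658 -44.86601337997861
wall top R outer 98.8547961725257 55.61764361864075
wall top R outer2 99.12464593286342 -71.43933733510056
wall top L out -99.2935999360432 39.4292076934565
wall top L out -98.8285312893827 -98.04353026658123
bottom wall top -85.39244577965603 -98.48938547030806
bottom inner -97.51466016730886 -98.97025666895654
w12 box origin [ 0.5168 -0.421   0.0132] yaw -102.38307749106235 pitch(x up) -1.085582356923778 roll 1.1432931767039727 tcp in box [ 0.0075 -0.0006  0.005 ] err px 2.6157296805559045
```

Request:
apply_moves(rows=[[[0.08, -0.02, 0], 0], [[0.165, -0.04, 0], 0], [[0.165, -0.04, -0.2], 0], [[0.165, -0.04, -0.36], 0], [[0.165, -0.04, -0.36], 0]])

```text
time_s: 12.1
eef_pos: [0.5185, -0.4307, 0.0099]
tool_rot: [0.702, -0.702, 0.083, -0.083]
contact_force: [0.3, -0.2, -1.7]
finger_gap: 0.787
```

Request:
apply_moves(rows=[[[0, 0, -0.04], 0], [[0, 0, -0.04], 0]])

```text
time_s: 12.35
eef_pos: [0.5187, -0.4307, 0.0096]
tool_rot: [-0.702, 0.702, -0.083, 0.083]
contact_force: [-2.9, 1.8, 5.3]
finger_gap: 0.783
```

Request:
apply_moves(rows=[[[0, 0, -0.06], 0], [[0, 0, -0.1], 0], [[0, 0, -0.1], 0]])

```text
time_s: 12.72
eef_pos: [0.519, -0.431, 0.0094]
tool_rot: [-0.702, 0.703, -0.083, 0.083]
contact_force: [-10.5, 7.9, 22.8]
finger_gap: 0.79
```

```bash
python3 look.py w13;python3 look.py s13 scene; python3 -c "
from h import *
crop('pics/s13.png','pics/s13c.png',130,120,230,190,8)"
```

```text
12.725 [ 0.51904032 -0.43096411  0.00943358] consoleyaw -103.4961388117131 F [-10.45386348   7.92629436  22.76142442] M [ 1.12652792  1.72829416 -0.02084322] gap 0.7898783335266003 q [ 0.83588567  0.64745744 -0.29191967  1.51147814  0.20677004  1.01162367
  0.25450933] v 0.003175018668427099
12.775 [ 0.51902078 -0.43096524  0.00939748] consoleyaw -103.49645542580976 F [-9.87616166  6.98397235 23.06438311] M [1.17005337 1.8141092  0.02882003] gap 0.7856709019728065 q [ 0.83591708  0.64750074 -0.29193921  1.51149925  0.20680156  1.01160225
  0.25449924] v 0.002433648287881167
```

View pics/w13b.png

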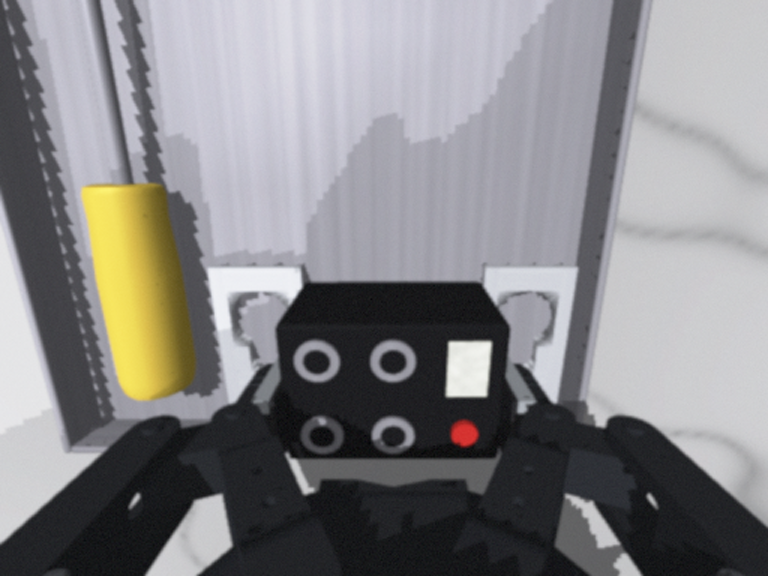

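View pics/s13c.png

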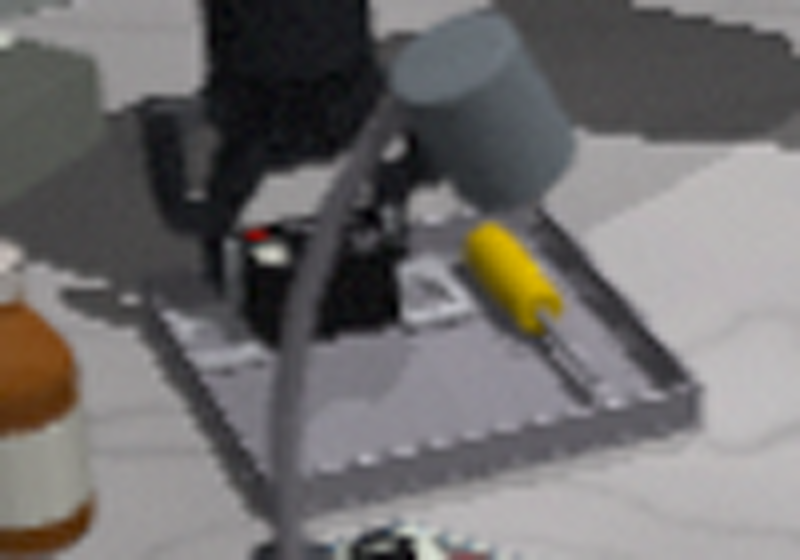

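Request:
apply_moves(rows=[[[0, 0, 0.08], 0], [[0, 0, 0.1], 0]])

```text
time_s: 13.08
eef_pos: [0.519, -0.431, 0.0096]
tool_rot: [-0.702, 0.702, -0.083, 0.084]
contact_force: [0.1, 0.8, 3.1]
finger_gap: 0.785
```

Request:
apply_moves(rows=[[[0, 0, 0], 0], [[0, 0, 0], 0], [[0, 0, 0.4], 0], [[0, 0, 1.5], 0], [[0, 0, 3.5], 0]], grip=0)

```text
time_s: 13.7
eef_pos: [0.5175, -0.43, 0.0962]
tool_rot: [0.703, -0.702, 0.084, -0.082]
contact_force: [-0.2, -1.3, -0.2]
finger_gap: 0.998
```

```bash
python3 look.py w14;python3 look.py s14 scene; python3 -c "
from h import *
crop('pics/s14.png','pics/s14c.png',130,120,230,190,8)"
```

```text
13.7 [ 0.51753589 -0.42997507  0.09618264] consoleyaw -103.49176137815896 F [-0.22383259 -1.25314666 -0.15990544] M [-0.05986851 -0.02519388 -0.0168441 ] gap 0.9979779698617378 q [ 0.84681507  0.55417377 -0.30805957  1.45652629  0.17435198  1.16133017
  0.27653479] v 0.6928545928914822
13.75 [ 0.52101384 -0.43228877  0.10542849] consoleyaw -103.50119723298886 F [ 2.91472052 -2.25953079  6.68203389] M [-0.14909197 -0.18664233 -0.01618052] gap 0.999650882840777 q [ 0.84714066  0.54611457 -0.3095115   1.44802174  0.17340573  1.1661288
  0.27719066] v 0.11839430350216429
```

View pics/w14b.png

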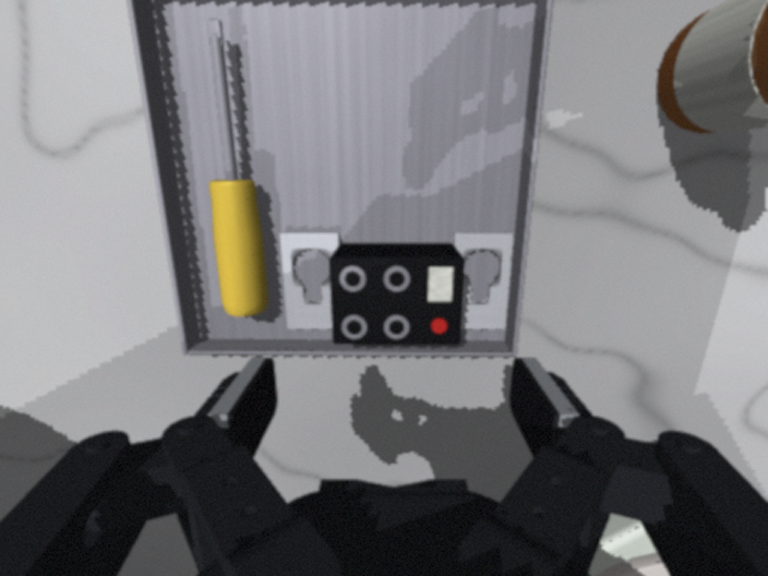

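View pics/s14c.png

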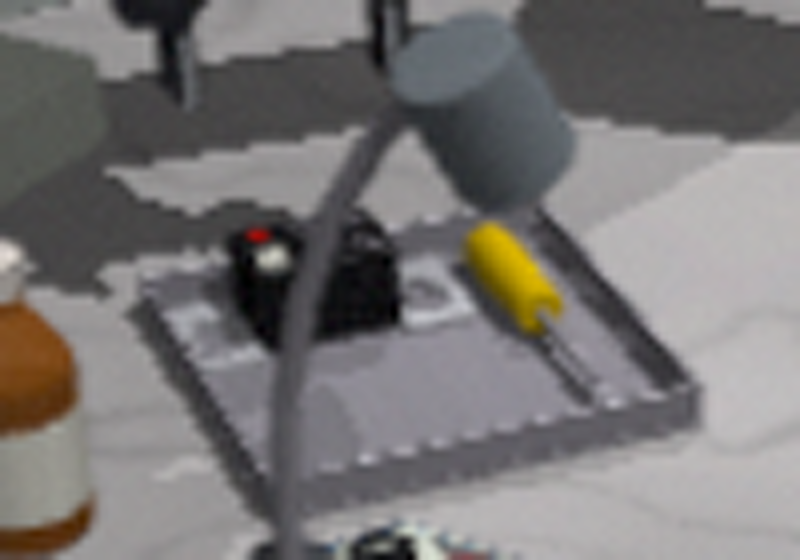

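Request:
apply_moves(rows=[[[0, 0.5, 1.2], 2], [[0, 2, 2.6], 8], [[0, 4.1, 3.8], 16], [[0, 6.2, 3.8], 24], [[0, 8.3, 3.8], 32]])

```text
time_s: 14.42
eef_pos: [0.5187, -0.2216, 0.1925]
tool_rot: [-0.697, 0.698, 0.116, -0.115]
contact_force: [1.0, -0.8, -0.3]
finger_gap: 1.002
```

Request:
apply_moves(rows=[[[0, 2.1, 0], 8], [[0, 4.2, 0], 16], [[0, 6.3, 0], 24], [[0, 8.4, 0], 32], [[0, 10.5, 0], 40]])

```text
time_s: 15.05
eef_pos: [0.5184, 0.0408, 0.1921]
tool_rot: [-0.616, 0.617, 0.347, -0.347]
contact_force: [1.4, 1.8, 0.1]
finger_gap: 0.999
```

Request:
apply_moves(rows=[[[0, 2.1, 0], 8], [[0, 4.2, 0], 16], [[0, 6.3, 0], 24], [[0, 8.4, 0], 32], [[0, 10.5, 0], 36]])

```text
time_s: 15.68
eef_pos: [0.5188, 0.3032, 0.192]
tool_rot: [-0.479, 0.48, 0.52, -0.52]
contact_force: [0.6, 0.6, -0.0]
finger_gap: 1.004
```

Request:
apply_moves(rows=[[[0, 1.6, 0], 0], [[0, 1.6, 0], 0], [[0, 1.6, 0], 0]])

```text
time_s: 16.05
eef_pos: [0.5188, 0.3413, 0.1916]
tool_rot: [0.48, -0.48, -0.519, 0.519]
contact_force: [-0.7, 0.1, -0.7]
finger_gap: 0.997
```

```bash
python3 look.py w15
```

```text
16.05 [0.51882299 0.34125744 0.19162237] consoleyaw 4.484241494707845 F [-0.70449687  0.08718149 -0.70192441] M [ 0.03067661 -0.08415452  0.0147472 ] gap 0.9968216095740607 q [ 0.01730711  0.50057538 -0.91375459  1.48913027  0.40065265  1.34864064
  0.72366108] v 0.023425349607333334
```

View pics/w15b.png

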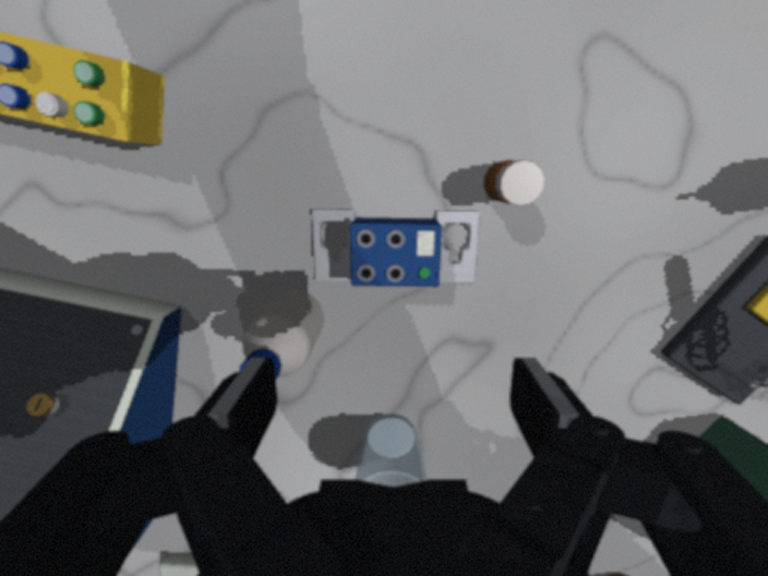

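```bash
python3 - <<'E'
from boxpose import *
im=cv2.imread('pics/w15.png');cv2.imwrite('pics/w15c.png',cv2.resize(im[130:200,200:325],None,fx=6,fy=6,interpolation=cv2.INTER_CUBIC))
hsv=cv2.cvtColor(im,cv2.COLOR_BGR2HSV)
m=cv2.inRange(hsv,(100,120,40),(125,255,255));m[:130]=0;m[200:]=0;m[:,:200]=0;m[:,325:]=0
c=max(cv2.findContours(cv2.morphologyEx(m,cv2.MORPH_CLOSE,np.ones((9,9))),0,2)[0],key=cv2.contourArea)
r=cv2.minAreaRect(c);b=cv2.boxPoints(r);print(r,b)
C=cam('wrist',json.load(open('pics/w15.json')))
f2=lambda p:np.array([(p[0]+.5)/1.5-.5,(p[1]+.5)/1.5-.5])
F=feats_box();P=[(366,239),(396,240),(367,273),(396,273),(425,273)]
W=np.array([onz(C,f2(p),.042) for p in P])
A=F[:5,:2]-F[:5,:2].mean(0);B=W[:,:2]-W[:,:2].mean(0)
yaw=np.arctan2((A[:,0]*B[:,1]-A[:,1]*B[:,0]).sum(),(A*B).sum());print('scale',np.linalg.norm(B)/np.linalg.norm(A),'yaw',np.degrees(yaw))
c_,s_=np.cos(yaw),np.sin(yaw);print('centre',W[:,:2].mean(0)-np.array([[c_,-s_],[s_,c_]])@F[:5,:2].mean(0))
for p in [(313,209),(479,210),(476,282),(313,281)]: print('ear',onz(C,f2(p),.004))
g=np.mean([onz(C,f2(p),.004) for p in [(313,209),(479,210),(476,282),(313,281)]],0);print(g)
E
```

```text
((262.74755859375, 167.8546142578125), (60.26277542114258, 43.52311706542969), 1.3322198390960693) [[232.1184 188.9097]
 [233.1303 145.3984]
 [293.3768 146.7995]
 [292.3649 190.3108]]
scale 0.9838102262919802 yaw 3.821884483747256
centre [0.5076 0.3421]
ear [0.4816 0.2725 0.004 ]
ear [0.4715 0.4075 0.004 ]
ear [0.5322 0.4136 0.004 ]
ear [0.5426 0.2738 0.004 ]
[0.507  0.3419 0.004 ]
```

View pics/w15c.png

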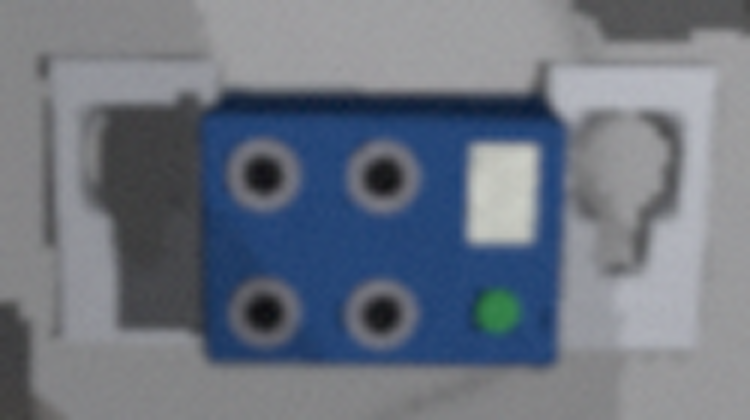

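Request:
apply_moves(rows=[[[-0.46, 0.03, -1.5], -0.2], [[-0.46, 0.03, -3.3], -0.2], [[-0.46, 0.03, -4.8], -0.2], [[-0.46, 0.03, -5.2], -0.2], [[-0.46, 0.03, -5.2], -0.2]])

```text
time_s: 16.73
eef_pos: [0.5076, 0.342, 0.0622]
tool_rot: [-0.481, 0.481, 0.518, -0.518]
contact_force: [-0.7, 1.1, 0.7]
finger_gap: 1.003
```

```bash
python3 look.py w16
```

```text
16.725 [0.5076101  0.34198887 0.06218588] consoleyaw 4.241139717550499 F [-0.67585461  1.10217062  0.71479388] M [ 0.02060931  0.00184453 -0.02014909] gap 1.0027401422978826 q [-0.02130553  0.6065018  -0.8540142   1.64127433  0.49664337  1.12462645
  0.63783189] v 0.023849105549351816
```

View pics/w16b.png

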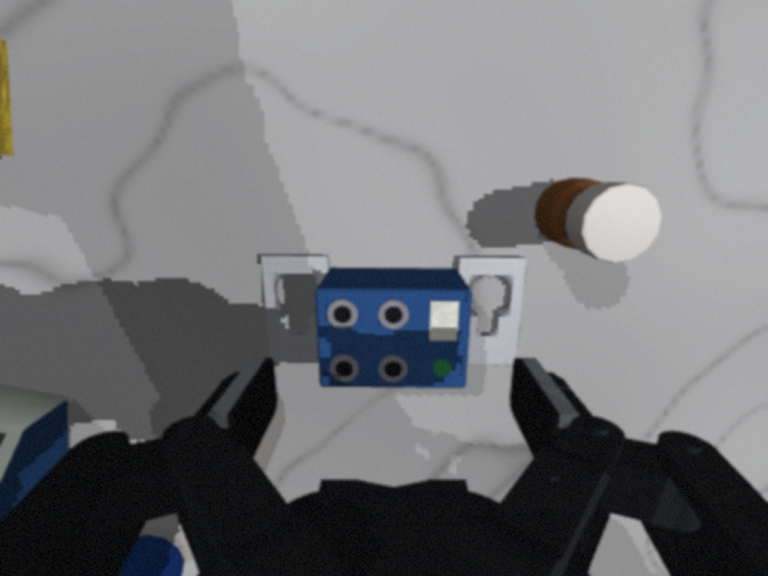

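Request:
apply_moves(rows=[[[0, 0, -0.6], 0], [[0, 0, -1.2], 0], [[0, 0, -1.7], 0], [[0, 0, -2], 0], [[0, 0, -2], 0]])

```text
time_s: 17.4
eef_pos: [0.5067, 0.3424, 0.0109]
tool_rot: [0.481, -0.481, -0.518, 0.519]
contact_force: [-0.1, 0.1, 0.5]
finger_gap: 0.995
```

Request:
apply_moves(rows=[[[0, 0, 0], 0], [[0, 0, 0], 0], [[0, 0, 0], 0], [[0, 0, 0], 0]], grip=1)

```text
time_s: 17.9
eef_pos: [0.5074, 0.343, 0.0124]
tool_rot: [-0.481, 0.481, 0.519, -0.518]
contact_force: [-0.9, -0.5, 6.4]
finger_gap: 0.783
```

```bash
python3 look.py w17
```

```text
17.9 [0.50743807 0.34299859 0.01235354] consoleyaw 4.307256702761274 F [-0.92869414 -0.47048858  6.37454062] M [-0.14437626  0.11481051 -0.06354445] gap 0.7833909381538434 q [-0.04927162  0.66667272 -0.81675409  1.67035005  0.54771187  1.04676337
  0.60434828] v 0.004138506932929505
```

View pics/w17b.png

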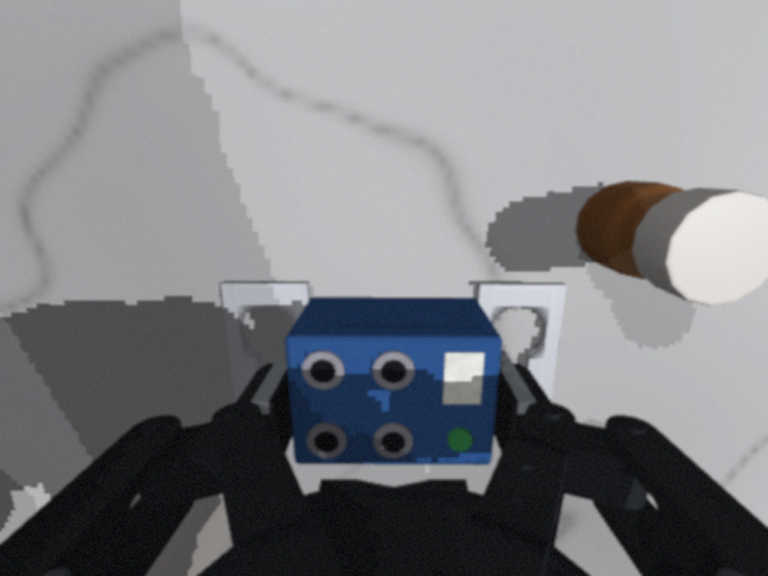

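Request:
apply_moves(rows=[[[0, 0, 0.8], 0], [[0, 0, 2.5], 0], [[0, 0, 4.6], 0], [[0, -0.3, 6.6], 0], [[0, -1.5, 7.5], -3]])

```text
time_s: 18.58
eef_pos: [0.5067, 0.3072, 0.2032]
tool_rot: [-0.494, 0.494, 0.508, -0.505]
contact_force: [0.5, -1.0, -1.3]
finger_gap: 0.784
```

Request:
apply_moves(rows=[[[0, -2, 0], -9], [[0, -4, 0], -18], [[0, -6, 0], -27], [[0, -8, 0], -36], [[0, -10, 0], -45]])

```text
time_s: 19.2
eef_pos: [0.5066, 0.0536, 0.2001]
tool_rot: [-0.651, 0.651, 0.277, -0.276]
contact_force: [1.1, -0.6, -1.6]
finger_gap: 0.784
```

Request:
apply_moves(rows=[[[0.3, -2.1, 0], -9], [[0.6, -4.2, 0], -18], [[0.9, -6.3, 0], -27], [[1.2, -8.4, 0], -36], [[1.5, -10.5, 0], -45]])

```text
time_s: 19.82
eef_pos: [0.5445, -0.2088, 0.2002]
tool_rot: [-0.707, 0.707, 0.007, -0.006]
contact_force: [0.5, 0.5, -1.3]
finger_gap: 0.786
```

Request:
apply_moves(rows=[[[0.06, -1.9, -0.5], -9], [[0.06, -3.9, -1.5], -14.7], [[0.06, -3.9, -2.6], -14.7], [[0.06, -3.9, -2.6], -14.7], [[0.06, -3.9, -2.6], -14.7]])

```text
time_s: 20.45
eef_pos: [0.547, -0.304, 0.1359]
tool_rot: [0.702, -0.702, 0.081, -0.083]
contact_force: [0.9, 0.4, -1.9]
finger_gap: 0.783
```

```bash
python3 look.py w18
```

```text
20.45 [ 0.54697764 -0.30401235  0.13587112] consoleyaw -103.29712653931766 F [ 0.86066548  0.43090861 -1.93660872] M [ 0.02030784  0.01185207 -0.0339011 ] gap 0.7828256381974698 q [ 0.7459463   0.42957464 -0.40106947  1.56036735  0.17574849  1.18577924
  0.07959036] v 0.0112731596208135
```

View pics/w18b.png

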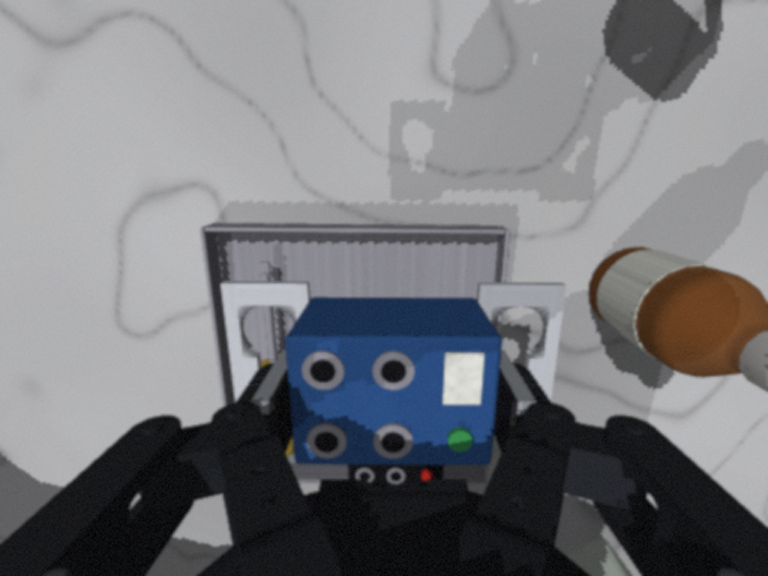

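Request:
apply_moves(rows=[[[-0.03, -0.12, -1.3], 0], [[-0.03, -0.12, -2.8], 0], [[-0.03, -0.12, -4], 0], [[-0.03, -0.12, -4.38], 0], [[-0.03, -0.12, -4.38], 0]])

```text
time_s: 21.12
eef_pos: [0.546, -0.3078, 0.0256]
tool_rot: [-0.702, 0.702, -0.082, 0.083]
contact_force: [0.7, -0.9, -1.4]
finger_gap: 0.779
```

```bash
python3 look.py w19
```

```text
21.125 [ 0.54595871 -0.30783009  0.02560706] consoleyaw -103.36375249064385 F [ 0.71970092 -0.9120787  -1.38899969] M [ 0.01912049 -0.03097146  0.01133618] gap 0.7785478647034763 q [ 0.73034684  0.55030518 -0.37440782  1.64135601  0.23029532  0.99271773
  0.04669102] v 0.018323783971266286
```

View pics/w19b.png

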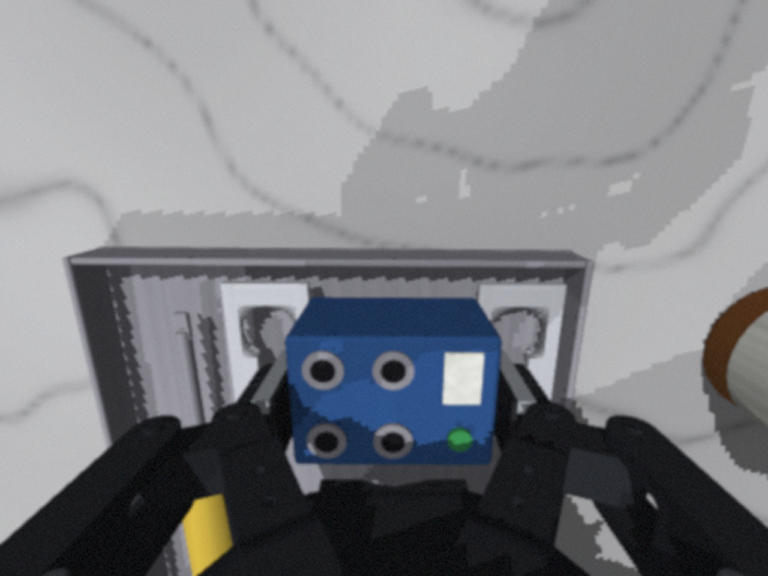

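Request:
apply_moves(rows=[[[0.04, 0.2, 0], 0], [[0.078, 0.33, 0], 0], [[0.105, 0.44, 0.09], 0], [[0.131, 0.549, 0.19], 0], [[0.19, 0.798, 0.34], 0]])

```text
time_s: 21.8
eef_pos: [0.5486, -0.2927, 0.0333]
tool_rot: [-0.7, 0.704, -0.084, 0.084]
contact_force: [-2.1, -10.9, -6.2]
finger_gap: 0.781
```

Request:
apply_moves(rows=[[[0, 0, 0], 0]])

```text
time_s: 21.92
eef_pos: [0.5489, -0.2919, 0.0337]
tool_rot: [-0.7, 0.704, -0.084, 0.084]
contact_force: [-2.2, -9.7, -1.6]
finger_gap: 0.783
```

```bash
python3 look.py w20
```

```text
21.925 [ 0.5488734  -0.29186485  0.03371274] consoleyaw -103.58318627773771 F [-2.24426652 -9.67296523 -1.5985915 ] M [-2.30866446  0.71447847 -0.34162916] gap 0.7832814763135796 q [ 0.70872348  0.53059311 -0.37961742  1.65212571  0.23007946  1.00153771
  0.01486773] v 0.0047451068980716195
```

View pics/w20b.png

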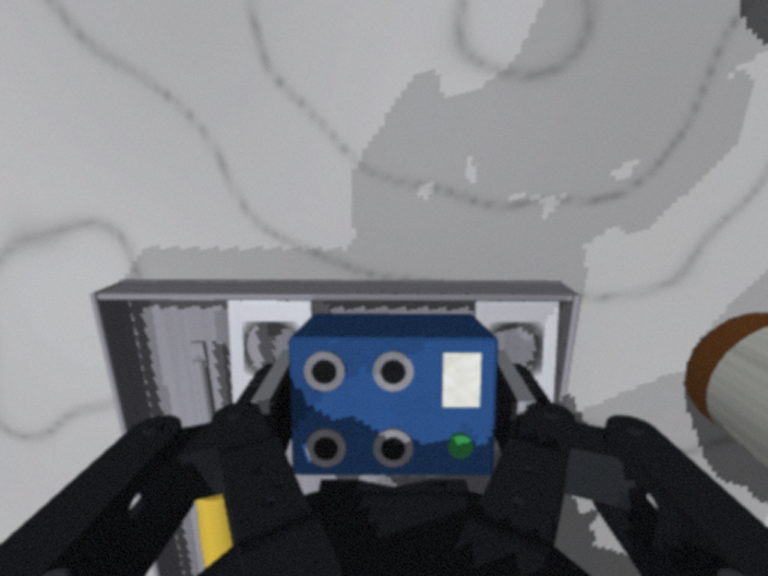

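Request:
apply_moves(rows=[[[0.03, 0.13, 0.05], 0], [[0.064, 0.268, 0.1], 0], [[0.097, 0.408, 0.13], 0], [[0.132, 0.552, 0.15], 0], [[0.132, 0.552, 0.15], 0]])

```text
time_s: 22.6
eef_pos: [0.5521, -0.2788, 0.0377]
tool_rot: [-0.7, 0.704, -0.084, 0.084]
contact_force: [-4.5, -11.7, 0.9]
finger_gap: 0.78
```

```bash
python3 look.py w21
```

```text
22.6 [ 0.55209082 -0.27878837  0.03774817] consoleyaw -103.61675519145571 F [ -4.48652507 -11.72996238   0.86890543] M [-2.77592442  1.01194692 -0.39272106] gap 0.7796373267601171 q [ 0.69229264  0.52010796 -0.38492497  1.65887959  0.22927606  1.00543427
 -0.00755219] v 0.003965210670025855
```

View pics/w21b.png

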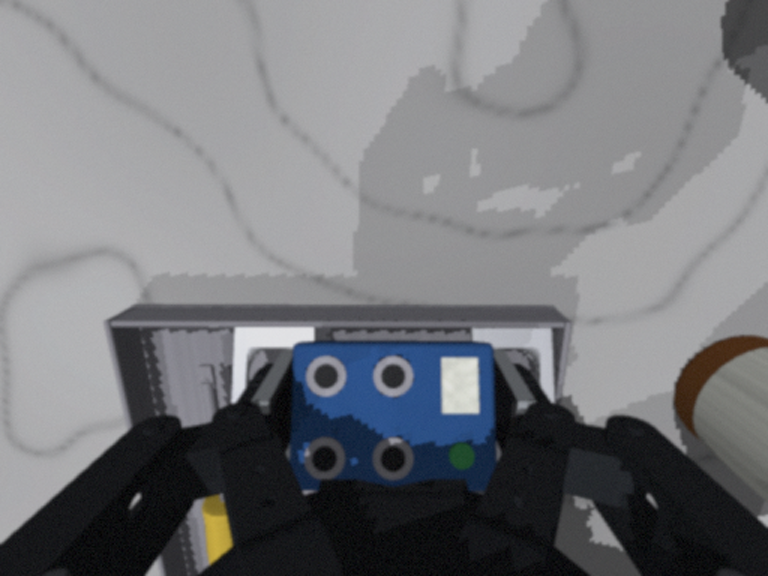

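```bash
cat > ft.py <<'E'
import sys
from boxpose import *
# refine feature centres: red/green lamp, rings (dark core centroid), label rect; given rough 1.5x seeds
def refine(n,P):
    return P
E
python3 - <<'E'
from boxpose import *
pose('w17',[(323,370.5),(393.5,370.5),(327,440),(393,440),(460,440),(444,352),(484,352),(443,404),(482,404)])
pose('w21',[(326,376),(393.5,376),(325,458),(393.5,458),(462,456),(441,357),(479,357),(441,413),(480,413)])
E
```

```text
w17 box origin [ 0.5089  0.3438 -0.0005] yaw 5.0083552878827 pitch(x up) 1.229072551987143 roll 1.4323777671370312 tcp in box [-0.0012 -0.0004  0.0129] err px 1.2143038601617728
w21 box origin [ 0.5477 -0.301   0.029 ] yaw -103.24732606771974 pitch(x up) 26.019449407242472 roll 1.4699077229498219 tcp in box [-0.0165 -0.0003  0.0178] err px 0.9549581353055813
```

Request:
apply_moves(rows=[[[0.035, 0.15, 0.03], 0], [[0.07, 0.3, 0.06], 0], [[0.07, 0.3, 0.06], 0], [[0.07, 0.3, 0.06], 0]])

```text
time_s: 23.15
eef_pos: [0.5539, -0.2711, 0.0388]
tool_rot: [-0.7, 0.704, -0.084, 0.084]
contact_force: [-3.1, -11.6, -4.0]
finger_gap: 0.781
```

```bash
python3 look.py w22
```

```text
23.15 [ 0.55387775 -0.27114747  0.03877616] consoleyaw -103.61415743774742 F [ -3.07155765 -11.58048962  -3.97648888] M [-2.86821147  0.59543992 -0.36259378] gap 0.7809002972761016 q [ 0.68299985  0.51603167 -0.38794169  1.66299564  0.22873528  1.00589228
 -0.01989762] v 0.0013744486528087109
```

View pics/w22b.png

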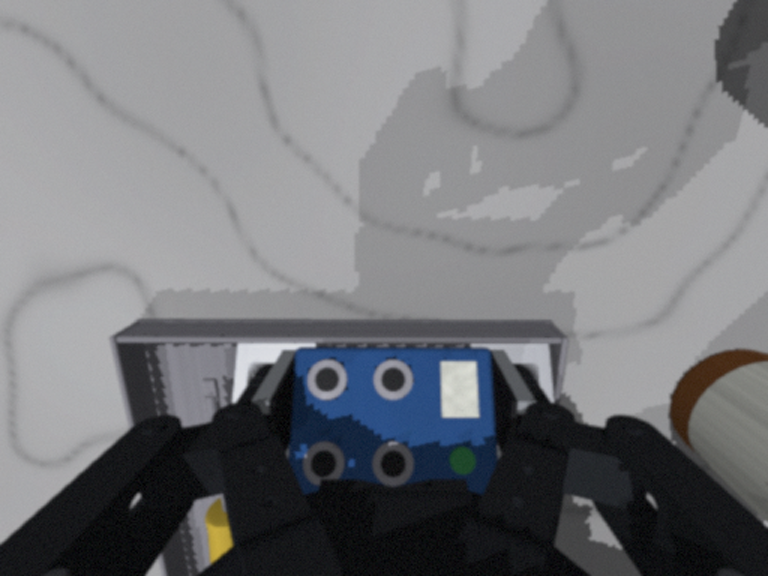

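```bash
python3 - <<'E'
from boxpose import *
pose('w22',[(327,379.5),(393.5,379.5),(323.5,464),(394,464),(462.5,460),(440,361),(478,361),(442,417),(480,417)])
E
```

```text
w22 box origin [ 0.5467 -0.2987  0.0337] yaw -103.31919583214577 pitch(x up) 33.62554854903468 roll -0.432782067935113 tcp in box [-0.0208  0.0005  0.02  ] err px 0.7184630670754872
```

Request:
apply_moves(rows=[[[0.02, 0.07, 0.01], 0], [[0.02, 0.07, 0.01], 0], [[-0.07, -0.35, 0.1], 0], [[-0.1, -0.4, 1], 0], [[-0.1, -0.4, 3], 0]])

```text
time_s: 23.82
eef_pos: [0.5513, -0.2759, 0.1124]
tool_rot: [0.703, -0.702, 0.084, -0.081]
contact_force: [0.2, -0.7, -1.8]
finger_gap: 0.776
```

```bash
python3 look.py w23
```

```text
23.825 [ 0.55131493 -0.27591882  0.11244338] consoleyaw -103.37549145323138 F [ 0.15935254 -0.71844123 -1.76214089] M [ 0.01710261 -0.0723311   0.0322122 ] gap 0.7758383952164989 q [ 0.70999149  0.43789255 -0.40709445  1.60295045  0.18418606  1.14320748
  0.02646674] v 0.7340709147021834
```

View pics/w23b.png

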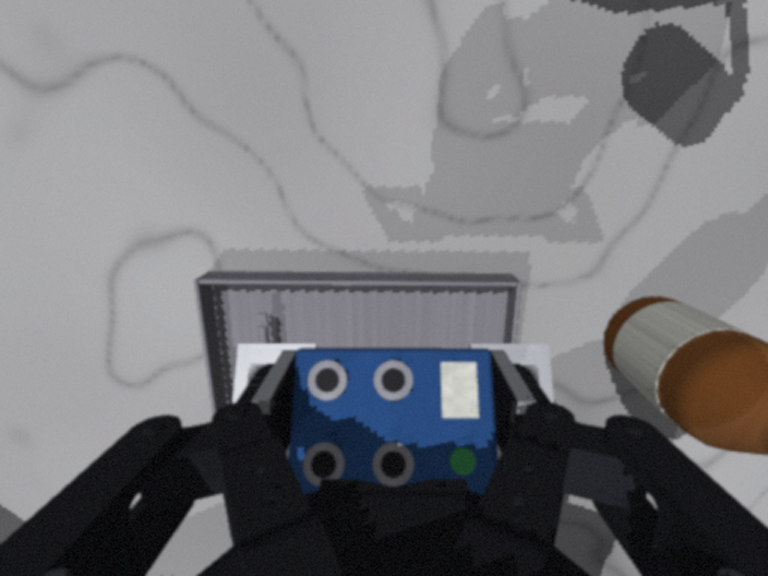

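Request:
apply_moves(rows=[[[0, 0.4, 1.8], 5], [[0, 1.6, 3.4], 14], [[0, 3.2, 3.4], 24], [[0, 4.8, 3.4], 34], [[0, 6.4, 3.4], 44]])

```text
time_s: 24.5
eef_pos: [0.5527, -0.1149, 0.1989]
tool_rot: [-0.681, 0.682, 0.189, -0.188]
contact_force: [-0.1, 0.6, -1.7]
finger_gap: 0.782
```

Request:
apply_moves(rows=[[[0, 1.4, 0], 10], [[0, 2.8, 0], 20], [[0, 4.2, 0], 30], [[0, 5.6, 0], 40], [[0, 6.6, 0], 50]])

```text
time_s: 25.12
eef_pos: [0.5525, 0.0506, 0.1989]
tool_rot: [-0.537, 0.538, 0.46, -0.459]
contact_force: [-0.2, -0.5, -2.0]
finger_gap: 0.784
```

Request:
apply_moves(rows=[[[0, 0, -0.5], 1.2], [[0, 0, -1], 1.2], [[0, 0, -1], 1.2], [[0, 0, -1], 1.2]])

```text
time_s: 25.62
eef_pos: [0.5528, 0.0477, 0.1734]
tool_rot: [0.535, -0.535, -0.463, 0.463]
contact_force: [0.6, -0.0, -2.6]
finger_gap: 0.786
```

```bash
python3 look.py w24
```

```text
25.625 [0.55275746 0.04765613 0.17341258] consoleyaw -8.298637300345415 F [ 0.56530597 -0.01567922 -2.5934513 ] M [-0.03196992  0.01637675  0.01752395] gap 0.7861417928374673 q [ 0.52496057  0.3238521  -0.82191165  1.69182432  0.24938191  1.23503281
  1.07193714] v 0.007695933016147032
```

View pics/w24b.png

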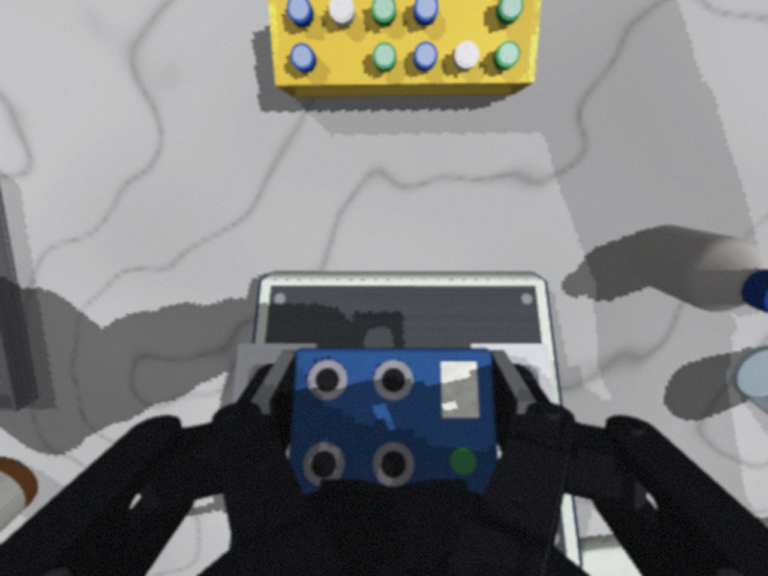

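```bash
python3 - <<'E'
from boxpose import *
import cv2
im=cv2.imread('pics/w24.png');cv2.imwrite('pics/w24c.png',cv2.resize(im[215:335,185:345],None,fx=5,fy=5,interpolation=cv2.INTER_CUBIC))
P=[(327,380),(393,380),(323.5,465),(394,464.5),(463,461),(440.5,361),(479,361),(441,418),(480,417.5)]
pose('w24',P)
for tcpb in [(-.0213,0,.0204)]:
    for nm,org in [('approach',(.0095,0,.025)),('entry touch',(.0095,0,0)),('home',(-.0095,0,0))]:
        print(nm,o+Rc@(np.array(org)+np.array(tcpb)))
print('slope',Rc[:,0],'normal',Rc[:,2])
E
```

```text
w24 box origin [0.5801 0.0441 0.168 ] yaw -7.898105316368226 pitch(x up) 31.94977806537706 roll 0.7098685658799757 tcp in box [-0.0205  0.      0.0192] err px 0.6438230079991719
approach [0.5892 0.0491 0.1064]
entry touch [0.6033 0.047  0.0859]
home [0.5879 0.0492 0.075 ]
slope [ 0.8109 -0.1161  0.5736] normal [-0.5678  0.0813  0.8192]
```

View pics/w24c.png

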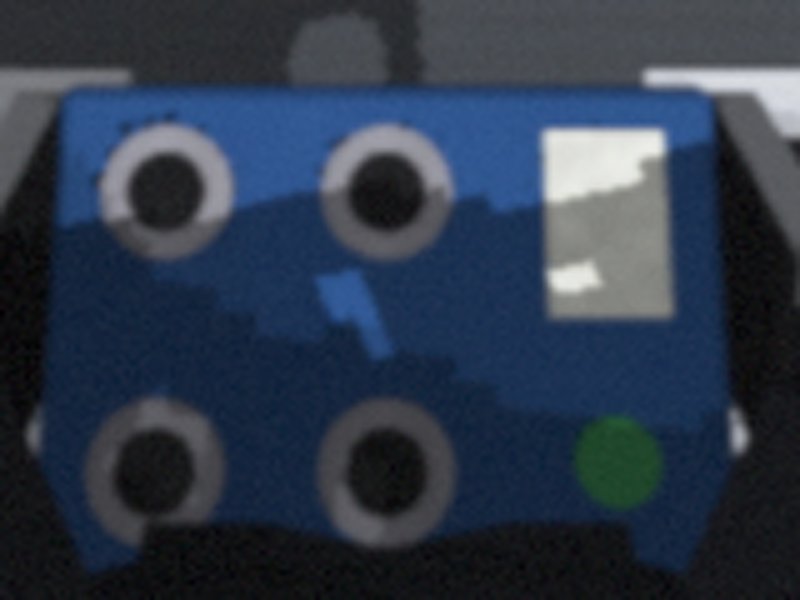

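```bash
python3 - <<'E'
from boxpose import *
cc=[(166,190),(386,190),(155,472),(386,473),(619,461),(543,129),(665,129),(547,319),(673,318)]
P=[(1.5*(185+(a+.5)/5-.5+.5)-.5,1.5*(215+(b+.5)/5-.5+.5)-.5) for a,b in cc]
print(np.round(P,1))
F=feats_box()
pose('w24',P)
E
```

```text
[[327.  379.2]
 [393.  379.2]
 [323.6 463.8]
 [393.  464. ]
 [462.8 460.4]
 [440.  360.8]
 [476.6 360.8]
 [441.2 417.8]
 [479.  417.6]]
w24 box origin [0.5817 0.0435 0.1684] yaw -8.124804429413656 pitch(x up) 34.42876531716473 roll 0.42069961667548145 tcp in box [-0.0212  0.0002  0.0207] err px 0.6734730577970837
```

Request:
apply_moves(rows=[[[0.4, 0.015, -0.75], 0.1], [[0.9, 0.03, -1.65], 0.1], [[1.3, 0.05, -2.4], 0.1], [[1.456, 0.056, -2.68], 0.1], [[1.456, 0.056, -2.68], 0.1]])

```text
time_s: 26.3
eef_pos: [0.589, 0.0497, 0.1064]
tool_rot: [0.534, -0.534, -0.463, 0.463]
contact_force: [-0.6, 0.0, -1.6]
finger_gap: 0.781
```

Request:
apply_moves(rows=[[[0, 0, 0], 0]])

```text
time_s: 26.42
eef_pos: [0.5893, 0.0498, 0.1073]
tool_rot: [-0.534, 0.534, 0.464, -0.463]
contact_force: [-0.6, 0.3, -1.6]
finger_gap: 0.779
```

```bash
python3 look.py w25; python3 look.py s25 scene; python3 -c "
from h import *
crop('pics/s25.png','pics/s25c.png',150,160,270,260,6.5)"
```

```text
26.425 [0.58928753 0.04978476 0.10729937] consoleyaw -8.096931983872832 F [-0.60148336  0.33534387 -1.55097721] M [ 0.00559284  0.03319647 -0.00590398] gap 0.7789934711255286 q [ 0.45186256  0.47065919 -0.77342508  1.66688437  0.35490823  1.14890074
  1.01502598] v 0.003005397551508999
26.475 [0.58926457 0.04976408 0.10730195] consoleyaw -8.097385854596913 F [-0.10918447  0.72451306 -1.45637407] M [0.03390889 0.01765187 0.00617381] gap 0.7823282829226175 q [ 0.45185804  0.47056063 -0.77342011  1.66699596  0.35498025  1.14884822
  1.01495304] v 0.0015618475243872362
```

View pics/w25b.png

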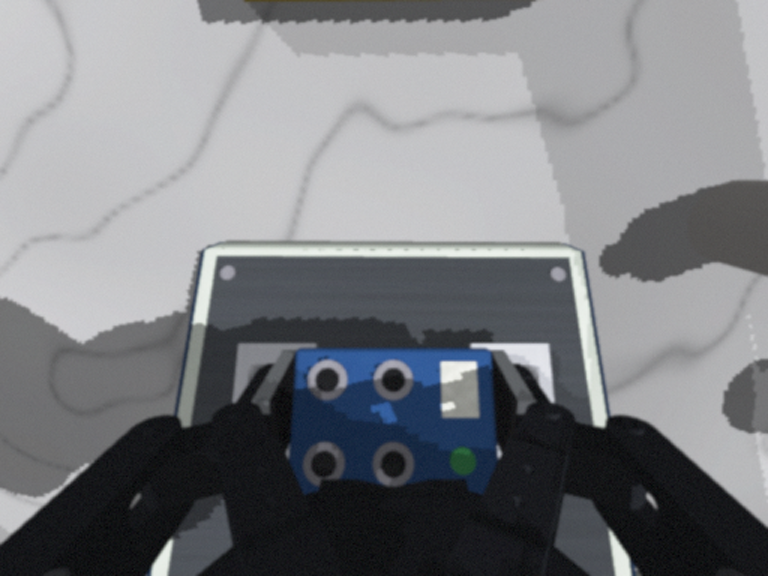

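View pics/s25c.png

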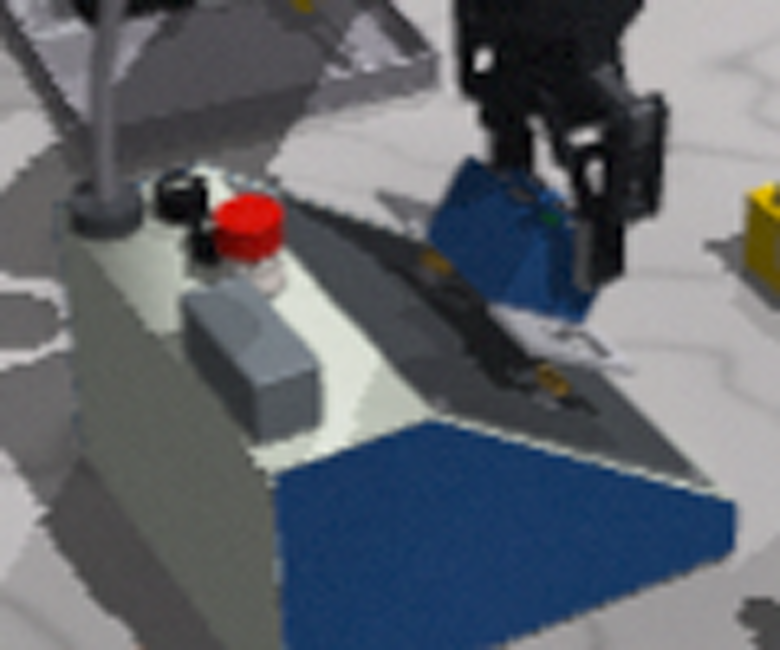

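Request:
apply_moves(rows=[[[0, -0.028, -0.03], 0], [[0.13, -0.045, -0.22], 0], [[0.26, -0.065, -0.41], 0], [[0.38, -0.084, -0.59], 0], [[0.38, -0.084, -0.59], 0]])

```text
time_s: 27.15
eef_pos: [0.5984, 0.0476, 0.0909]
tool_rot: [0.534, -0.534, -0.463, 0.464]
contact_force: [0.3, -0.1, -2.0]
finger_gap: 0.782
```

```bash
python3 look.py w26; python3 look.py s26 scene; python3 -c "
from h import *
crop('pics/s26.png','pics/s26c.png',150,160,270,260,6.5)"
```

```text
27.15 [0.59842487 0.0475526  0.09092169] consoleyaw -8.099190716228486 F [ 0.29438469 -0.07013195 -2.02020327] M [-0.02466763  0.00955987  0.09898954] gap 0.7817487917770078 q [ 0.4374153   0.50764605 -0.75810269  1.65490381  0.37750082  1.13244174
  1.00855172] v 0.011005688075138265
27.2 [0.59846696 0.04770212 0.09127772] consoleyaw -8.091075876000271 F [ 0.24630642 -0.0826271  -1.05566354] M [0.01422984 0.0345868  0.06634962] gap 0.7797586862803052 q [ 0.43750237  0.50709547 -0.7584258   1.65485847  0.37728443  1.1325552
  1.00860495] v 0.006988165768537529
```

View pics/w26b.png

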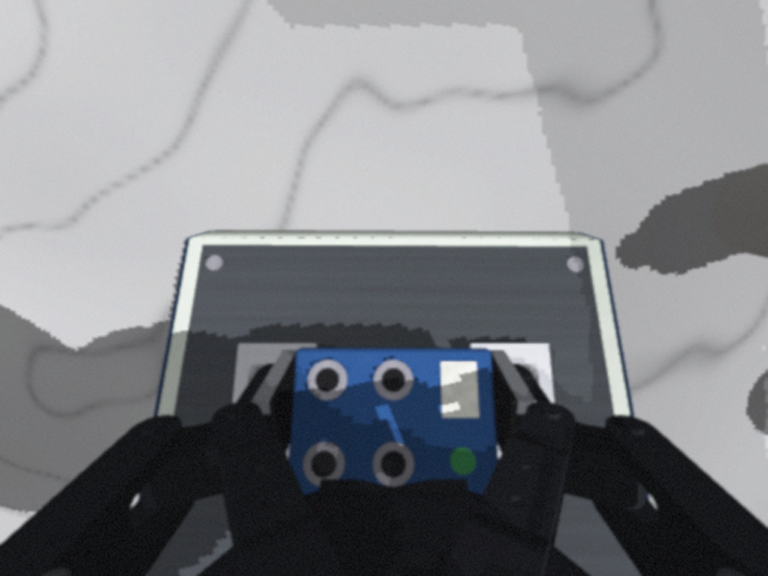

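View pics/s26c.png

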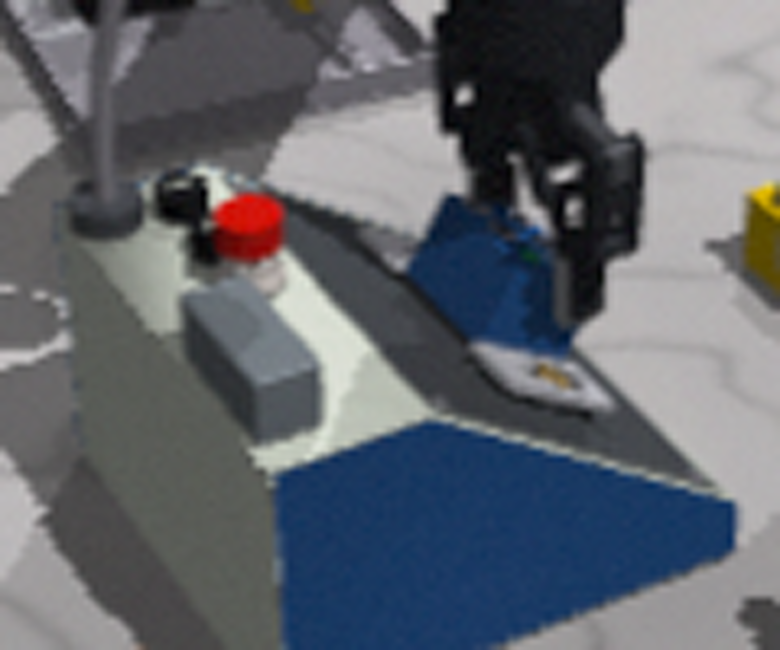

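Request:
apply_moves(rows=[[[0.03, -0.004, 0.02], 0], [[0.1, -0.012, -0.07], 0], [[0.16, -0.02, -0.16], 0], [[0.216, -0.03, -0.25], 0], [[0.216, -0.03, -0.25], 0]])

```text
time_s: 27.88
eef_pos: [0.6023, 0.0471, 0.0856]
tool_rot: [0.535, -0.533, -0.462, 0.465]
contact_force: [-12.5, -0.8, 10.7]
finger_gap: 0.784
```

```bash
python3 look.py w27; python3 look.py s27 scene; python3 -c "
from h import *
crop('pics/s27.png','pics/s27c.png',150,160,270,260,6.5)"
```

```text
27.875 [0.60233243 0.04712659 0.08556805] consoleyaw -8.069755141526866 F [-12.52362731  -0.82758658  10.6602038 ] M [-0.28487547  2.1767565  -0.10481905] gap 0.7835203934535352 q [ 0.43002223  0.52287848 -0.7522544   1.64623897  0.38648958  1.13106035
  1.0058535 ] v 0.0022817772670604294
27.925 [0.602341   0.04718457 0.08558131] consoleyaw -8.064625332450609 F [-12.90658539  -0.31572313   9.73452999] M [-0.27940239  2.14730826 -0.16964582] gap 0.7785689930197334 q [ 0.43002154  0.52283694 -0.75231374  1.64628277  0.38645614  1.13095655
  1.00589013] v 0.002308748908870244
```

View pics/w27b.png

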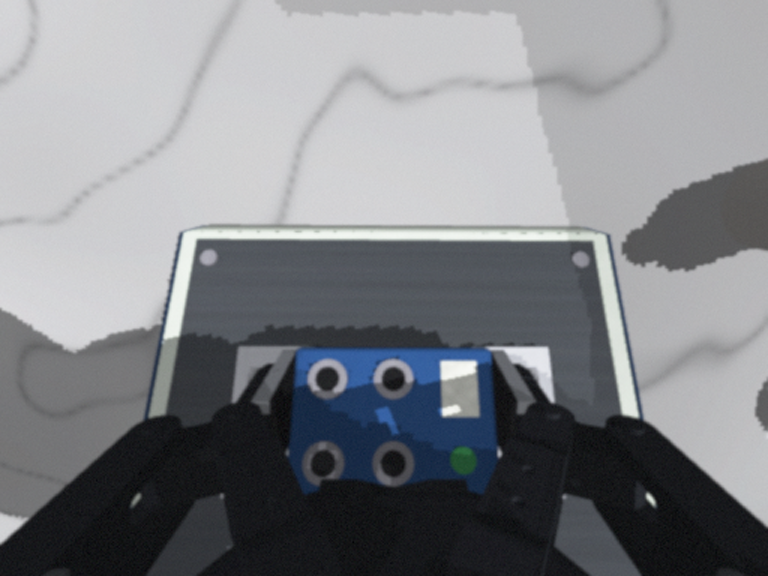

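View pics/s27c.png

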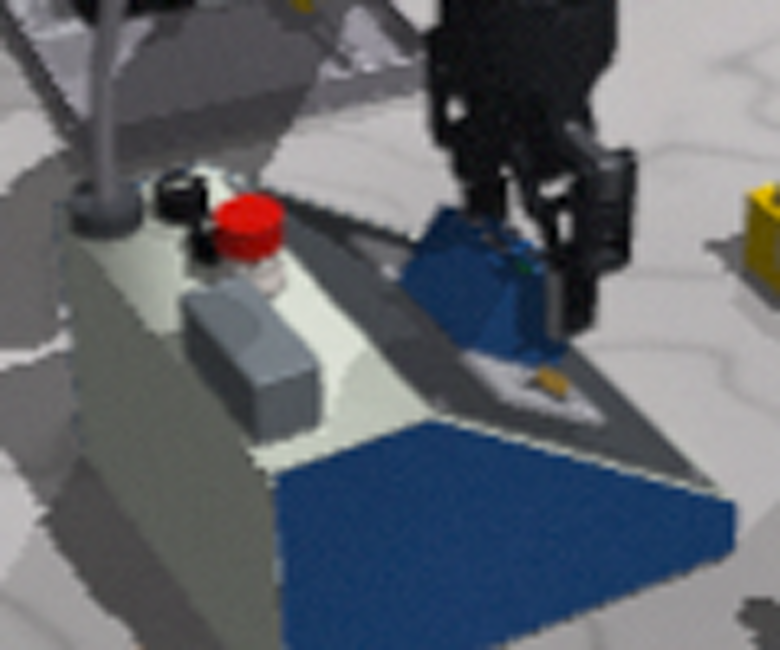

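Request:
apply_moves(rows=[[[-0.018, 0.003, 0.026], 0], [[-0.15, 0.022, -0.066], 0], [[-0.28, 0.04, -0.158], 0], [[-0.41, 0.06, -0.25], 0], [[-0.54, 0.078, -0.342], 0]])

```text
time_s: 28.6
eef_pos: [0.591, 0.0489, 0.0774]
tool_rot: [-0.534, 0.534, 0.464, -0.463]
contact_force: [-2.0, 0.4, 6.1]
finger_gap: 0.781
```

```bash
python3 look.py w28; python3 look.py s28 scene; python3 -c "
from h import *
crop('pics/s28.png','pics/s28c.png',150,160,270,260,6.5)"
```

```text
28.6 [0.5909595  0.04893063 0.07739259] consoleyaw -8.098736867676447 F [-2.00995525  0.35098233  6.10669565] M [-0.30815256  0.14477442 -0.17099506] gap 0.7805118898963298 q [ 0.43850071  0.5072569  -0.75663685  1.68794737  0.38413075  1.09919802
  0.99698154] v 0.08281024082050556
28.65 [0.5904377  0.04902347 0.07708813] consoleyaw -8.09055273817663 F [-1.7482681  -0.27542737  5.97337269] M [-0.29931525  0.16804909 -0.14148734] gap 0.7842453017035644 q [ 0.43857203  0.50710175 -0.75677499  1.68894721  0.38398212  1.09904252
  0.99680865] v 0.010837726068256457
```

View pics/s28c.png

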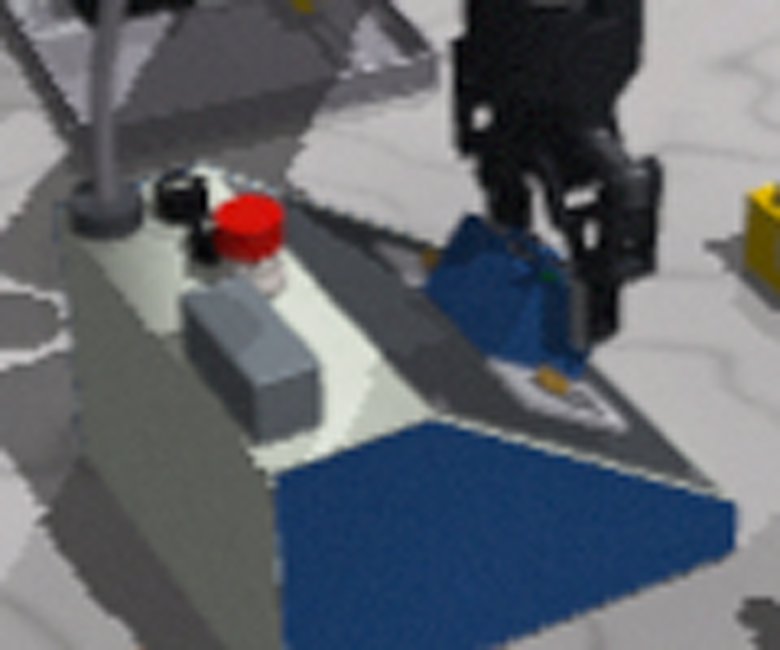

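Request:
apply_moves(rows=[[[-0.08, 0.011, -0.057], 0], [[-0.14, 0.02, -0.1], 0], [[-0.195, 0.028, -0.138], 0], [[-0.195, 0.028, -0.138], 0]])

```text
time_s: 29.2
eef_pos: [0.5882, 0.0493, 0.0752]
tool_rot: [-0.533, 0.536, 0.465, -0.462]
contact_force: [3.9, -0.7, 7.4]
finger_gap: 0.781
```

```bash
python3 look.py w29; python3 look.py s29 scene; python3 -c "
from h import *
crop('pics/s29.png','pics/s29c.png',150,160,270,260,6.5)"
```

```text
29.2 [0.58821564 0.04931281 0.07515199] consoleyaw -8.14256197235549 F [ 3.93055499 -0.71562826  7.43409764] M [-0.38150229 -1.09115574 -0.15880647] gap 0.7808117158994006 q [ 0.44139778  0.50167541 -0.75797899  1.7010643   0.38424974  1.08699568
  0.99351347] v 0.003558581141901676
29.25 [0.58819997 0.04933285 0.07516862] consoleyaw -8.13838729672357 F [ 3.46524752 -0.1371459   7.94857303] M [-0.45581113 -1.17518656 -0.18647508] gap 0.7824322578593174 q [ 0.44132453  0.50166352 -0.7579564   1.70102924  0.3842269   1.08709837
  0.99355498] v 0.0019350361829985176
```

View pics/s29c.png

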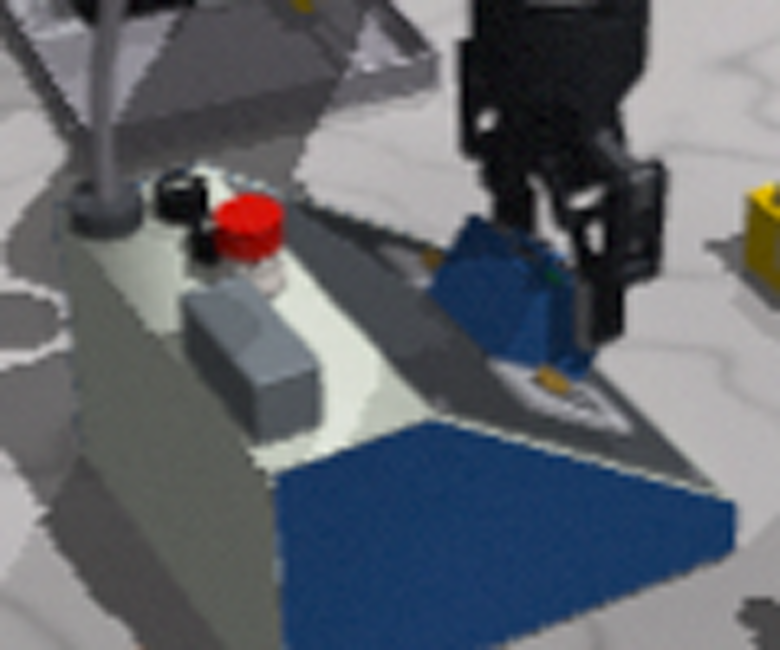

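View pics/w29b.png

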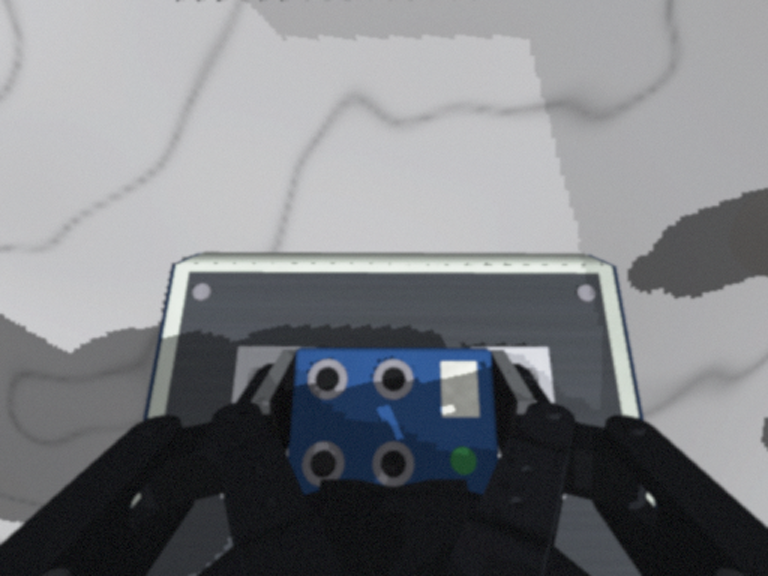

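Request:
apply_moves(rows=[[[-0.05, 0.007, -0.035], 0], [[-0.1, 0.014, -0.07], 0], [[-0.1, 0.014, -0.07], 0]])

```text
time_s: 29.68
eef_pos: [0.588, 0.0494, 0.0747]
tool_rot: [-0.532, 0.537, 0.466, -0.46]
contact_force: [9.6, -1.9, 11.3]
finger_gap: 0.785
```

Request:
apply_moves(rows=[[[0.08, -0.011, 0.057], 0], [[0.1, -0.014, 0.08], 0]])

```text
time_s: 29.92
eef_pos: [0.5882, 0.0493, 0.0753]
tool_rot: [-0.533, 0.535, 0.465, -0.462]
contact_force: [3.1, -0.4, 4.5]
finger_gap: 0.781
```

Request:
apply_moves(rows=[[[0, 0, 0], 0], [[0, 0, 0], 0], [[0, 0, 0], 0], [[0, 0, 0.5], 0], [[0, 0, 1.5], 0]], grip=0)

```text
time_s: 30.55
eef_pos: [0.585, 0.0495, 0.1113]
tool_rot: [0.534, -0.534, -0.463, 0.464]
contact_force: [0.5, -0.4, 0.4]
finger_gap: 0.998
```

Request:
apply_moves(rows=[[[0, 0, 1.5], 0], [[-0.2, 0, 3], 0], [[-0.2, 0, 3], 0], [[-0.2, 0, 3], 0]])

```text
time_s: 31.05
eef_pos: [0.5804, 0.0494, 0.1861]
tool_rot: [-0.534, 0.534, 0.463, -0.464]
contact_force: [-0.3, -0.8, -0.5]
finger_gap: 0.997
```

```bash
python3 look.py w30; python3 screws.py w30; python3 look.py s30 scene; python3 look.py t30 top;python3 -c "
from h import *
crop('pics/s30.png','pics/s30c.png',110,120,270,250,4.8)"
```

```text
31.05 [0.58039737 0.04936541 0.18609592] consoleyaw -8.095971684518553 F [-0.25603101 -0.76820535 -0.54315755] M [ 0.05751234 -0.03257666  0.0127035 ] gap 0.9972419331774706 q [ 0.48998725  0.37723831 -0.81088505  1.6048312   0.28261167  1.28165621
  1.06240769] v 0.016737472021151435
[array([212., 229.]), array([314. , 229.5])] [[307 222  15  16 177]
 [205 222  15  15 169]]
[ 0.6105 -0.0053  0.0854] [0.6252 0.0953 0.0854] 0.10170375549812913 -8.286237639264678 panel o [0.6244 0.044 ]
31.1 [0.58015617 0.04930185 0.18547642] consoleyaw -8.098652019268537 F [-0.42657964  0.2184232   0.86461823] M [-0.02974166 -0.03391745  0.00425387] gap 0.9987869938975371 q [ 0.48988476  0.37798471 -0.8106282   1.605325    0.28264186  1.28153855
  1.06235659] v 0.009503286706528195
31.15 [0.58005715 0.04930762 0.18519644] consoleyaw -8.095470720798872 F [ 0.36515277 -0.40284275  0.20237057] M [-0.0039198  -0.05228574 -0.03921719] gap 0.9986783183307221 q [ 0.48981875  0.37839461 -0.81054102  1.60547769  0.28262804  1.28152943
  1.06239014] v 0.0054388727700386535
```

View pics/w30b.png

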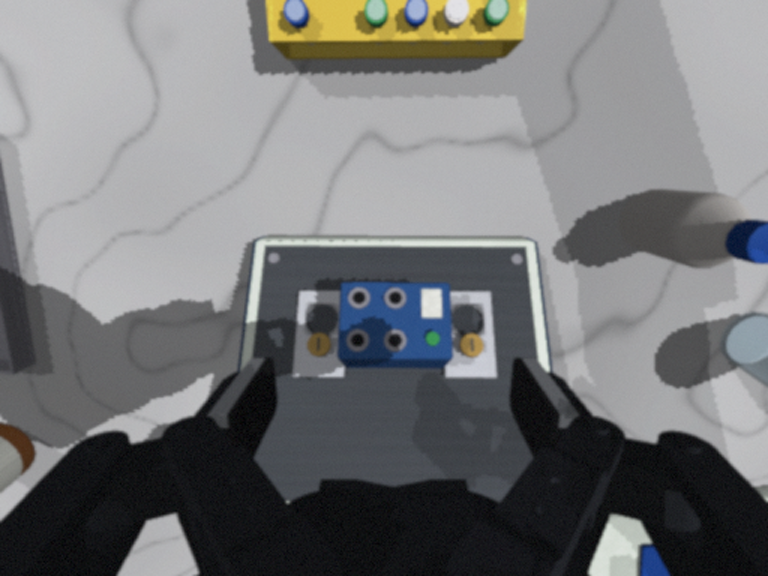

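View pics/s30c.png

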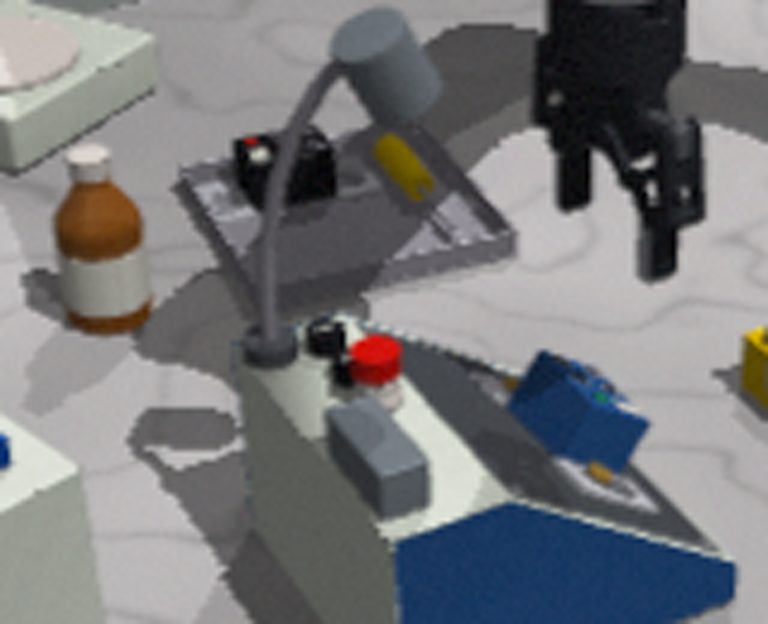

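View pics/t30b.png

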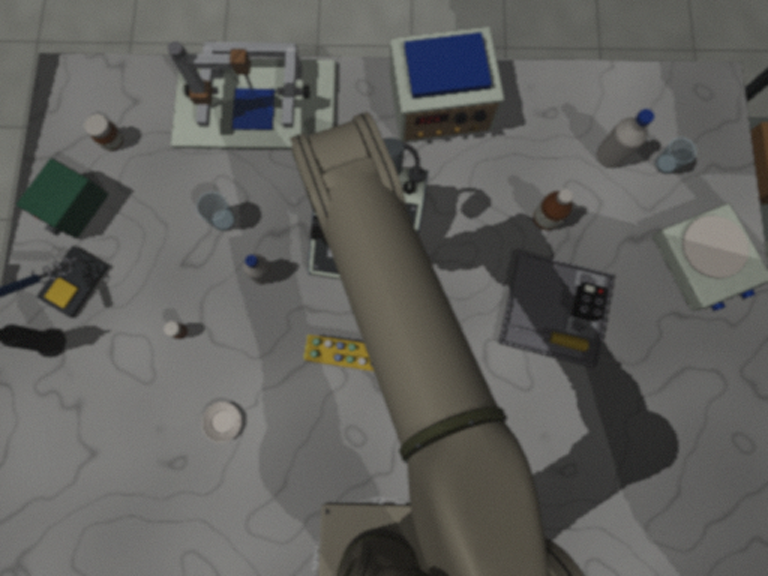

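```bash
python3 - <<'E'
from boxpose import *
C=cam('wrist',json.load(open('pics/w30.json')))
P=[(358,297),(395.5,297),(358,340.5),(395.5,340),(432,338.5)]
for p,F in zip(P,feats_box()):
    c,d=ray(C,f(p));c=Rc.T@(c-home);d=Rc.T@d;q=c+d*(.042-c[2])/d[2];print((q-F)*1000)
E
```

```text
[-0.7574 -0.345   0.    ]
[-0.802   0.0039  0.    ]
[-0.2188  0.2966  0.    ]
[-0.8443  0.0585  0.    ]
[-0.3445 -0.4952  0.    ]
```

```bash
python3 -c "
from rig import *
print(close_job())"
```

```text
the job is handed in; nothing more can be done
None
```

The swap is done and handed in at about 31 s of the 67 s allowed. The blue box hangs home on both screws, and the failed black box lies flat in the tray beside the screwdriver.

**How it was done:**
- **Black box:** I slid it up and lifted it off square to the face. Since the tool can only yaw, I levelled the box in the grip by pressing it on the tray's left wall, then set it on the tray floor and released it.
- **Blue box:** I pressed its front edge against the inside of the same wall to tilt it to about 34–35°. Then I lowered both keyholes over the screw heads and slid it down to a firm stop.

**Last checks:**
- **Blue box position:** its lamp and sockets were within about 0.9 mm of where the black box's had been at home. At the stop, pushing further raised the force to about 14 N with almost no movement.
- **Black box position:** its ear clears the screwdriver handle by only about 4 mm, going by a measurement before the final shift and the shift itself. On the first lowering the ear came level with the handle in the picture, and I moved the box away before setting it down. In the pictures the screwdriver had not moved.
- **Bystanders:** in the last pictures the other objects look undisturbed, though this was checked by eye only. The arm hid part of the top view.
- **Robot:** it ended open and clear of everything. The largest force I saw was about 26 N, when setting the black box down.

One early disagreement of 8 mm between the cameras came from pairing a picture with a later arm pose. With the right pose they agreed to about 1 mm.

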